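# Fit up a leg and its foot cleat at the corner stop

### The arm

A 6-joint arm with a two-finger parallel gripper is mounted at the origin on the work surface. World frame = base frame: x ahead of the robot, y to its left, z up, the work surface at z = 0. Lengths are in m, angles in degrees, forces in N, time in s.
With the tool pointing down it reaches from about 0.3 to 0.75 m from the base axis. Payload 8.5 kg.
Tool frame: the origin (TCP) lies at the very end of the fingers, on their centre line; the grasp point (between the pads) lies 19 mm behind it; z points along the fingers, y is the direction in which the jaws open and shut (so a half turn about z gives the same grasp; the last joint's range is limited). The gripper opens to 85 mm and grips with 20 to 120 N. Pads are 22 mm wide; open, the fingers measure 114 mm over their backs; the gripper's body (76 mm by 85 mm) begins 54 mm behind the grasp point. The pads swing forward as they close: fully open they stand 13 mm farther back than shut.
Start: joints at [57.794, 21.807, 74.336, -0, 83.858, -12.336], TCP at [0.187, 0.517, 0.231] pointing down, gripper open.
Joint ranges: [-178.18, 178.18], [-50.72, 133.34], [12.68, 142.11], [-81.47, 261.47], [9.98, 163.14], [-165.26, 165.26]. Speed limits (degrees/s): [136.94, 136.94, 180, 180, 180, 180].

### API

Orientations are given as a 3x3 rotation matrix whose columns are the frame's x, y, z axes.
In Python, from rig import status, vision, env gives the robot as it stands.
- The arm moves only by the tool send_rows, never from a script. Its argument "targets" is a list of rows, each a list of 7 numbers: the shift along the tool's x, y, z in units of 50 mm (1.0 is 50 mm), then the turn, a rotation vector about the tool's x, y, z in units of 8 degrees (1.0 is 8 degrees), then the finger opening in mm, from 0 to 85.4. A call has 1 to 5 rows; each row is the pose to reach, as a shift and turn from the pose commanded when the call began, along the tool's axes at that moment; what a row does not reach only later rows make up. A row lasts 1/8 s, in which the tool goes at most 62.5 mm and 10.7 degrees, less where a joint would pass 70% of its speed; a pose out of reach is approached as far as the arm can. A call with a gripper value outside its range is refused whole. The fingers move at their own pace and stop on an object; "grip_force" is the grip in N (left out, the last holds). Time passes only in rows, so rows that repeat a pose let the fingers close. It gives the time, the measured TCP pose, the force and the opening at its end, in the units of the state.
- status.observe(): the state, without advancing time (a new reading comes with each control period).
- vision.get_image(name): name is "scene" or "side" or "wrist"; returns (picture, depth): 400x640x3 uint8, red, green, blue; 400x640 float32, m along the optical axis (not along the pixel's ray), 0 where there is no reading.
- vision.camera_model(name): a dict with "camera_matrix" (3x3 intrinsics, pixels), "dist" ([k1, k2, p1, p2, k3] as OpenCV has them; the pictures are not rectified), "view" (4x4, takes a point from world to camera coordinates); the wrist camera has in their place "T_tool_cam" (4x4, takes a point from camera to tool coordinates, whose origin is the TCP and whose axes are the flange's). Camera axes: x right, y down, z forward; pixel columns grow to the right and rows downward; lengths in m; the calibration is good to about 2 mm. A picture is of the moment at which its call begins: read the wrist's pose just before it. camera_model takes no time and is no camera call.
- env.close_job(): hands the job in, once; it reports no verdict.
Trained networks look in the newest picture that a camera, given by its name, has taken for a name from the list of things; names that differ only in an ending like _2 or _b are one class to them, and where a whole thing is asked for, a point or a joint stands for the part that bears it (a point fixed in the world has none). Each returns a list of dicts, best first, with "p" (0 to 1); they miss things now and then, are a little off and sometimes report something else, mostly with a low value. They report only what shows in the picture. A call takes as long as a camera call. They do not tell look-alikes from the thing itself.
- vision.masks_of(camera, label): "pixels" (400x640 bool, what is visible of it) and "extent" ([left, top, right, bottom] in pixels, round what is visible of it).
The state is a dict: "time_s": time; "q": joint angles; "qvel": joint speeds; "joint_efforts": joint torques, N m; "position": TCP position; "tool_rot": TCP orientation; "ft_force": force on the tool from outside, world axes, zero at the start; "wrist_torque": the same for the moment, N m; "grip_width": finger opening in m.
Only numpy, scipy, OpenCV 4.12 (cv2) and the standard library are available. Lean on these libraries where they do the work, as an engineer would, in place of code of your own. Each camera call takes 0.05 s, during which the arm holds its last target.

### The job

Fit up this leg for tacking: with the hooked bar, never with your fingers, draw the dropped angle cleat right out from under the bar guard of the fume intake, and lay the bar down flat on open table. Next tip the square-tube leg up by its head, keeping its foot end down on the table, and stand it upright and square in the fit-up corner, snug against the tall plate and the side stop. Then set the cleat flat on the table with its upright flange snug and centred against the leg's face opposite the tall plate, let go, and leave everything else on the table where it is.

Things in the scene. Friction and masses are not known exactly. Their poses are not given: they have to be found in the camera images.
- leg: Bare steel square tube, 40 x 40 mm, 3 mm wall, 180 mm long, open ends, about 0.63 kg, lying before the fit-up corner, foot end towards it. Origin at the tube's centre (20 mm above the table as it lies); x along the tube from foot to head (up when it stands on its foot), z up as it lies. A 14 mm bolt hole marks the top and bottom faces 22 mm from the head.
- leg_foot (a point): Centre of the leg's foot end, 90 mm from its origin along -x; axes as the leg. It lies 20 mm above the table at the start and at table level when the leg stands.
- corner: Fit-up corner bolted to the table: tall plate 90 mm high, 12 mm thick, its foot behind it, and a low side stop block 22 mm wide, 25 mm high. Origin on the table at the inner corner where the plate's face (plane x = 0, from y = -80 to +30 mm) meets the stop's face (plane y = 0, from x = -26 to 0 mm); x points into the plate, y into the stop, z up.
- cleat: Dark steel angle cleat, 0.41 kg: flat flange 80 mm (x) by 50 mm (y), 8 mm thick, on the table; upright flange at its +x end 60 mm high overall, 50 mm wide, 8 mm thick. Origin at the middle of the flat flange's underside, z up; outer upright face at x = +40 mm. At the start it lies under the guard, upright flange at the inner end.
- cleat_heel (a point): Middle of the bottom edge of the cleat's outer upright face (40 mm along +x from its origin); axes as the cleat.
- guard: Fixed fume intake: grey box, 135 mm high, face at x = 160 mm, and before it a guard of 6 mm bars 30 mm apart sloping up from a 10 mm cross bar 85 mm above the table to the box. Origin on the table under the middle of the cross bar; x goes in under the guard, y along the cross bar. Below the cross bar it is open, 350 mm wide, 80 mm high, between uprights at y = -180 and 180 mm.
- hook: Hooked bar 235 mm long, 0.22 kg: wooden grip 110 mm long (x), 28 mm wide, 30 mm high, then an 8 mm steel rod along +x, bent at x = 180 mm into a leg to +y that ends at y = 62 mm. Rod and leg are level, 15 mm above the table when the grip lies flat. Origin under the middle of the grip; z up.
- hook_leg (a point): Middle of the hook's bent leg, at x = 178, y = 31, z = 15 mm of the hook; axes as the hook.
- tin: Bystander: grey can 66 mm across, 110 mm high, standing at the back. Origin under its centre.
- coupling: Bystander: dark steel pipe coupling 60 mm across, 45 mm high, standing beside the tall plate of the fit-up corner, on the side away from the stop. Origin under its centre.
- clamp: Bystander: G-clamp lying flat at the right, 200 x 95 mm, 22 mm high. Origin under the middle of its spine.
- hammer: Bystander: chipping hammer lying between the robot's base and the fit-up corner, 240 mm long, 22 mm high. Origin under the shaft near the head.
- brush: Bystander: wooden wire brush lying bristles down near the robot's base on the left, 240 mm long, 29 mm high. Origin under its middle.
- offcut: Bystander: flat bar offcut 130 x 50 x 10 mm lying at the back. Origin under its centre.
- leg_home (a point): Point on the table, at x = -20, y = -20 mm of the fit-up corner (same axes), where the foot's centre is when the leg stands home: it then fills 20 mm to each side. The cleat belongs against the leg's face 20 mm to -x of this point, its centre line level with it in y.
Mind the look-alikes: they are no part of the job. Leave any pink look-alike of the cleat alone.

How it is judged:
By the outcome, as a careful person would: the job done as asked, in the order asked, and still so for the second after the job is handed in, with the robot touching nothing.
It also fails if it takes over 72 s, if anything falls off the work surface, if the arm or the gripper's body presses on something with over 40 N, if the wrist force passes 120 N, or if a joint passes its speed limit or range.

## Working session

There is one attempt and no reset: what is moved stays moved. The work goes in short steps, Python scripts to look and compute and a tool call to move; the robot and the scene stay as the last step left them, time stands still between calls to the robot, and variables do not carry over. Pictures are saved under pics/ and viewed, and the job is handed in when it is done.

Besides the shell and the picture viewer there is one more tool, called as a command line: name --pt "numbers of a row" for each row, then --argument value for the rest. send_rows: Moves the arm, as the interface text tells. Its arguments: {"type":"object","properties":{"targets":{"type":"array","items":{"type":"array","items":{"type":"number"}}},"grip_force":{"type":"number"}},"required":["targets"]}

```bash
ls; mkdir -p pics; python3 - <<'E'
from rig import status, vision, env
import cv2,numpy as np
s=status.observe();print(s)
for n in ["scene","side","wrist"]:
    im,d=vision.get_image(n); cv2.imwrite(f"pics/{n}0.png",im[:,:,::-1]); np.save(f"pics/{n}0.npy",d)
    print(n,{k:np.round(v,4).tolist() for k,v in vision.camera_model(n).items()})
E
```

```text
pics
{'time_s': 0.0, 'q': array([ 5.77938767e+01,  2.18423003e+01,  7.43865299e+01,  5.90524726e-04,
        8.38574751e+01, -1.23360727e+01]), 'qvel': array([ 0.02915341, -0.01583602,  0.01962502, -0.03667367, -0.11133064,
       -0.01920872]), 'joint_efforts': array([-4.73230357e-04, -4.48455369e+01, -2.31268877e+01, -1.44166115e-04,
        4.77610491e-03,  1.52305313e-05]), 'position': array([0.18677749, 0.51699633, 0.23068904]), 'tool_rot': array([[-9.40465408e-01,  3.39888449e-01, -8.11483633e-04],
       [ 3.39889256e-01,  9.40464610e-01, -1.26908163e-03],
       [ 3.31825451e-04, -1.46934194e-03, -9.99998865e-01]]), 'ft_force': array([0.60206274, 0.24967347, 0.25360905]), 'wrist_torque': array([-0.00690126, -0.026419  ,  0.03861106]), 'grip_width': 0.08576709810533391}
scene {'camera_matrix': [[507.3274, 0.0, 314.1489], [0.0, 507.3274, 205.7453], [0.0, 0.0, 1.0]], 'dist': [-0.1563, 0.0, 0.0, 0.0, 0.0], 'view': [[-0.479, 0.8778, -0.0053, 0.1957], [0.753, 0.4078, -0.5164, -0.3772], [-0.4512, -0.2514, -0.8563, 1.7691], [0.0, 0.0, 0.0, 1.0]]}
side {'camera_matrix': [[371.0021, 0.0, 324.028], [0.0, 371.0021, 199.0604], [0.0, 0.0, 1.0]], 'dist': [0.0049, 0.0, 0.0, 0.0, 0.0], 'view': [[0.9922, -0.1234, 0.0161, -0.5164], [-0.0564, -0.5609, -0.826, 0.1039], [0.1109, 0.8187, -0.5635, 1.0315], [0.0, 0.0, 0.0, 1.0]]}
wrist {'camera_matrix': [[325.3825, 0.0, 326.273], [0.0, 325.3825, 197.8857], [0.0, 0.0, 1.0]], 'dist': [-0.0562, 0.0, 0.0, 0.0, 0.0], 'T_tool_cam': [[0.0015, -0.9508, -0.3098, 0.08], [1.0, 0.0013, 0.001, 0.0008], [-0.0005, -0.3098, 0.9508, -0.1423], [0.0, 0.0, 0.0, 1.0]]}
```

View pics/scene0.png

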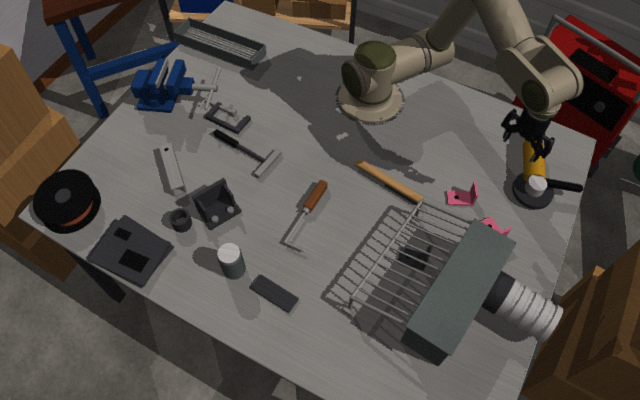

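View pics/side0.png

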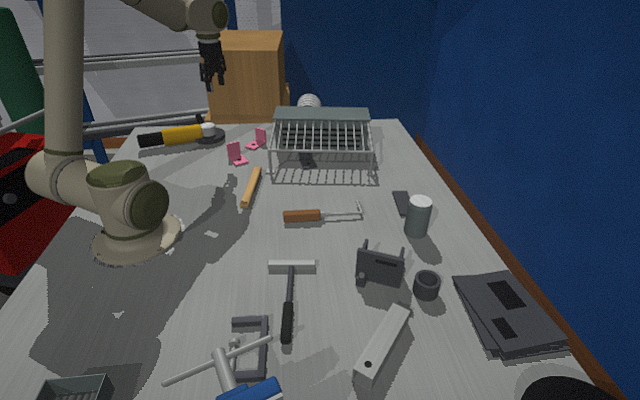

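View pics/wrist0.png

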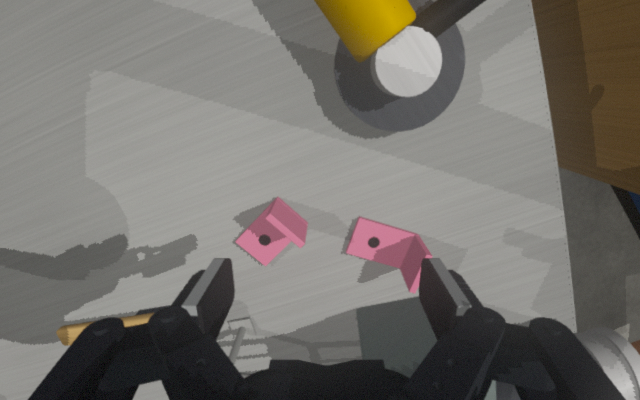

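The scene picture shows the leg lying at about (172,168), the fit-up corner at (217,205), the coupling at (180,220) and the hook with its grip at (315,195) and bent tip at (292,247). The dark cleat is under the bars at about (413,257), and two pink look-alikes sit at (462,196) and (495,227). Next I'll measure.

```bash
cat > h.py <<'E'
from rig import status, vision, env
import cv2,numpy as np
def T_cam(n,s=None):
    m=vision.camera_model(n)
    if n!="wrist": return np.linalg.inv(np.array(m["view"])),m
    s=s or status.observe()
    T=np.eye(4);T[:3,:3]=s["tool_rot"];T[:3,3]=s["position"]
    return T@np.array(m["T_tool_cam"]),m
def cloud(n,d,T,m):
    K=np.array(m["camera_matrix"]);D=np.array(m["dist"])
    v,u=np.mgrid[0:400,0:640]
    p=cv2.undistortPoints(np.stack([u,v],-1).reshape(-1,1,2).astype(float),K,D).reshape(400,640,2)
    P=np.concatenate([p*d[...,None],d[...,None]],-1)
    W=P@T[:3,:3].T+T[:3,3]; W[d<=0]=np.nan
    return W
def proj(n,P,T,m):
    V=np.linalg.inv(T);K=np.array(m["camera_matrix"]);D=np.array(m["dist"])
    r,_=cv2.Rodrigues(V[:3,:3])
    return cv2.projectPoints(np.array(P,float).reshape(-1,1,3),r,V[:3,3],K,D)[0].reshape(-1,2)
def grab(n,tag,crop=None,sc=1):
    T,m=T_cam(n); im,d=vision.get_image(n); W=cloud(n,d,T,m)
    np.savez(f"pics/{tag}.npz",im=im,d=d,W=W,T=T)
    o=im[:,:,::-1]
    if crop: o=o[crop[1]:crop[3],crop[0]:crop[2]]
    o=cv2.resize(o,None,fx=sc,fy=sc,interpolation=cv2.INTER_CUBIC)
    cv2.imwrite(f"pics/{tag}.png",o)
    return im,d,W,T,m
E
python3 - <<'E'
from h import *
for n in ["scene","side"]:
    im,d,W,T,m=grab(n,n+"1")
    for l in ["leg","corner","cleat","guard","hook","tin","coupling","clamp","hammer","brush","offcut"]:
        for r in vision.masks_of(n,l)[:3]:
            M=r["pixels"]; P=W[M]; P=P[~np.isnan(P[:,0])]
            np.save(f"pics/m_{n}_{l}_{r['p']:.2f}.npy",M)
            print(n,l,round(r["p"],2),np.array(r["extent"]).round().tolist(),M.sum(),np.median(P,0).round(3),P.min(0).round(3),P.max(0).round(3))
c=cv2.resize(cv2.imread("pics/scene1.png")[100:320,80:360],None,fx=2.6,fy=2.6,interpolation=2);cv2.imwrite("pics/c1.png",c)
c=cv2.resize(cv2.imread("pics/scene1.png")[170:370,320:540],None,fx=2.9,fy=2.9,interpolation=2);cv2.imwrite("pics/c2.png",c)
E
```

```text
scene leg 0.66 [160.0, 143.0, 188.0, 198.0] 710 [ 0.594 -0.406  0.039] [ 0.516 -0.5   -0.008] [ 0.659 -0.336  0.049]
scene corner 0.61 [191.0, 178.0, 238.0, 228.0] 1461 [ 0.631 -0.215  0.022] [ 0.571 -0.264 -0.006] [ 0.703 -0.145  0.097]
scene cleat 0.94 [399.0, 245.0, 430.0, 269.0] 517 [0.511 0.378 0.009] [ 0.468  0.33  -0.004] [0.58  0.417 0.122]
scene cleat 0.59 [446.0, 182.0, 476.0, 204.0] 528 [0.243 0.43  0.009] [ 0.175  0.376 -0.006] [0.283 0.472 0.065]
scene cleat 0.51 [484.0, 217.0, 510.0, 232.0] 190 [0.291 0.547 0.01 ] [ 0.261  0.513 -0.002] [0.39  0.602 0.142]
scene guard 0.71 [160.0, 143.0, 188.0, 198.0] 657 [ 0.599 -0.401  0.04 ] [ 0.52  -0.5   -0.004] [ 0.659 -0.337  0.049]
scene guard 0.67 [342.0, 199.0, 563.0, 367.0] 11821 [0.575 0.532 0.138] [ 0.029  0.263 -0.751] [0.762 1.003 0.15 ]
scene hook 0.81 [285.0, 180.0, 328.0, 252.0] 546 [0.486 0.032 0.025] [ 0.395  0.005 -0.009] [0.638 0.092 0.039]
scene tin 0.56 [216.0, 243.0, 248.0, 279.0] 826 [ 0.785 -0.048  0.1  ] [ 0.71  -0.14  -0.008] [ 0.809 -0.026  0.118]
scene coupling 0.6 [171.0, 206.0, 189.0, 233.0] 351 [ 0.724 
[... 1782 characters left out ...]
2]
side coupling 0.66 [413.0, 271.0, 441.0, 303.0] 691 [ 0.724 -0.291  0.029] [ 0.697 -0.312 -0.001] [ 0.755 -0.254  0.047]
side clamp 0.72 [226.0, 313.0, 270.0, 382.0] 1151 [ 0.325 -0.401  0.015] [ 0.279 -0.46  -0.002] [ 0.357 -0.316  0.083]
side hammer 0.89 [267.0, 260.0, 315.0, 344.0] 1113 [ 0.403 -0.231  0.017] [ 0.357 -0.389 -0.003] [ 0.476 -0.127  0.025]
side hammer 0.42 [299.0, 145.0, 316.0, 171.0] 360 [0.502 0.386 0.009] [ 0.473  0.3   -0.004] [0.538 0.474 0.096]
side brush 0.74 [241.0, 167.0, 263.0, 209.0] 346 [0.304 0.178 0.027] [ 0.278  0.082 -0.002] [0.332 0.315 0.032]
side offcut 0.75 [394.0, 194.0, 413.0, 221.0] 310 [0.776 0.082 0.009] [ 0.743 -0.057 -0.002] [0.813 0.144 0.1  ]
```

View pics/c1.png

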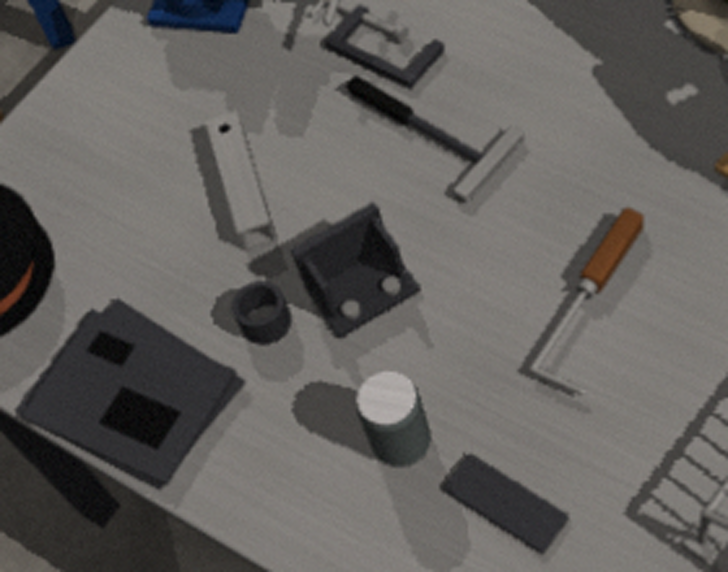

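View pics/c2.png

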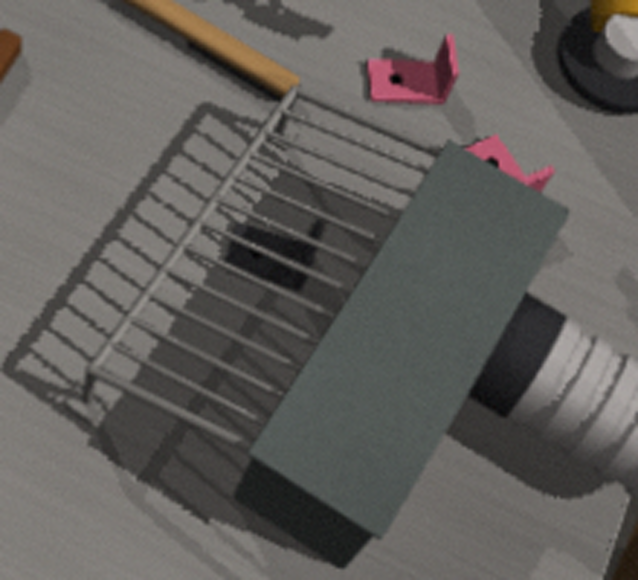

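```bash
cat > hm.py <<'E'
from h import *
import sys
def hm(tags,x0,x1,y0,y1,out,res=0.001,zmax=0.15):
    # image: up = +x, left=+y
    H=int((x1-x0)/res);Wd=int((y1-y0)/res)
    ims=[]
    for t in tags:
        f=np.load(f"pics/{t}.npz");P=f["W"].reshape(-1,3);C=f["im"].reshape(-1,3)
        k=~np.isnan(P[:,0])&(P[:,2]<zmax)&(P[:,0]>x0)&(P[:,0]<x1)&(P[:,1]>y0)&(P[:,1]<y1)
        P=P[k];C=C[k];o=np.argsort(P[:,2]);P=P[o]
        g=np.zeros((H,Wd),np.uint8)
        r=((x1-P[:,0])/res).astype(int);c=((y1-P[:,1])/res).astype(int)
        v=np.clip(60+P[:,2]*1900,1,255).astype(np.uint8)
        for a in (-1,0,1):
            for b in (-1,0,1): g[np.clip(r+a,0,H-1),np.clip(c+b,0,Wd-1)]=v
        g=cv2.applyColorMap(g,cv2.COLORMAP_JET)
        for i in range(int(np.ceil(x0/.05)),int(x1/.05)+1): cv2.putText(g,f"{i*.05:.2f}",(0,int((x1-i*.05)/res)),0,.3,(255,255,255));g[min(H-1,max(0,int((x1-i*.05)/res))),::6]=255
        for i in range(int(np.ceil(y0/.05)),int(y1/.05)+1): cv2.putText(g,f"{i*.05:.2f}",(int((y1-i*.05)/res),10),0,.3,(255,255,255));g[::6,min(Wd-1,int((y1-i*.05)/res))]=255
        ims.append(g)
    o=np.hstack(ims);s=min(800/o.shape[1],600/o.shape[0],2.);cv2.imwrite(out,cv2.resize(o,None,fx=s,fy=s))
E
python3 - <<'E'
from hm import *
hm(["scene1","side1"],.48,.78,-.53,-.13,"pics/hm1.png")
hm(["scene1","side1"],.35,.70,-.03,.1,"pics/hm2.png")
hm(["scene1","side1"],.33,.68,.25,.55,"pics/hm3.png")
E
```

```text
(no output)
```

View pics/hm1.png

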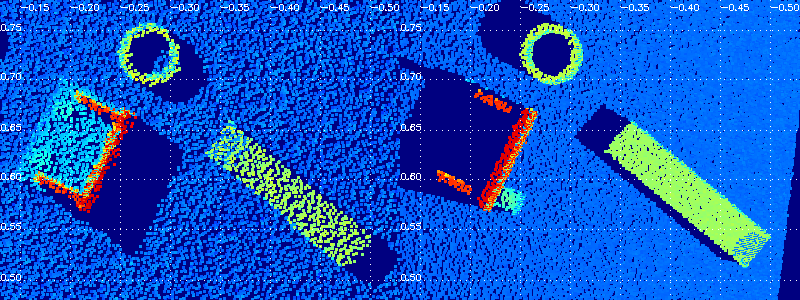

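View pics/hm2.png

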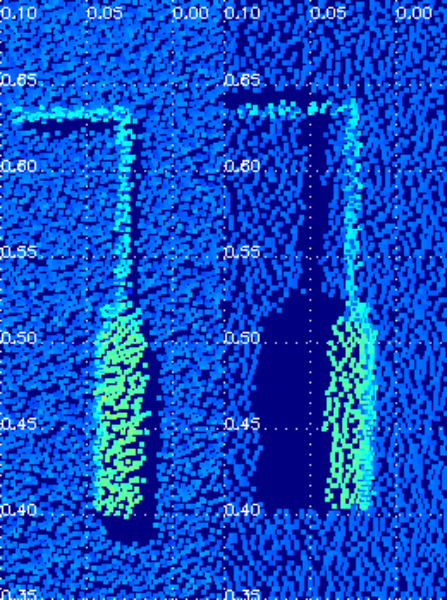

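View pics/hm3.png

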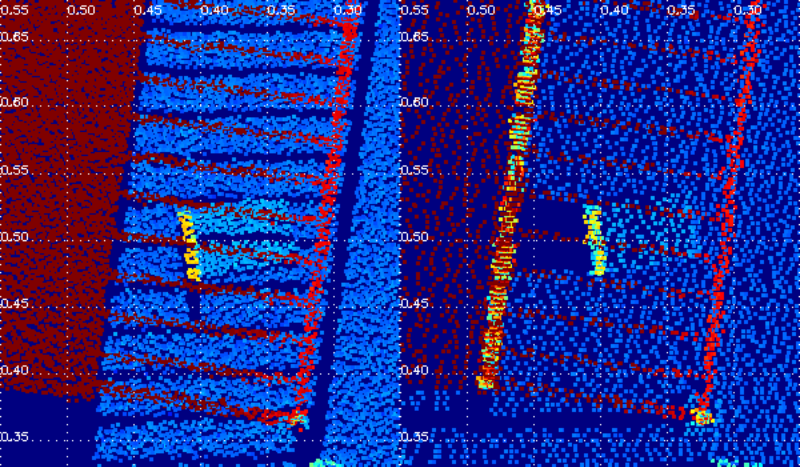

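The cleat candidates are the dark one at (413,257), lying under the bars, and two pink ones at (462,196) and (495,227) out on the open table. The dark one fits the description, and the enlarged crop confirms it with its upright flange at the inner end. Next I'll fit poses with box models.

```bash
cat > fit.py <<'E'
from h import *
from scipy.optimize import least_squares
# boxes: (cx,cy,cz,hx,hy,hz) mm->m
B=lambda x0,x1,y0,y1,z0,z1:np.array([(x0+x1)/2,(y0+y1)/2,(z0+z1)/2,(x1-x0)/2,(y1-y0)/2,(z1-z0)/2])/1000
M={"leg":[B(-90,90,-20,20,0,40)],
 "legup":[B(-20,20,-20,20,0,180)],
 "corner":[B(0,12,-80,30,0,90),B(-26,0,0,22,0,25)],
 "cleat":[B(-40,40,-25,25,0,8),B(32,40,-25,25,0,60)],
 "hook":[B(-55,55,-14,14,0,30),B(55,180,-4,4,11,19),B(174,182,0,62,11,19)]}
def sdf(P,boxes):
    o=[]
    for b in boxes:
        q=np.abs(P-b[:3])-b[3:]
        o.append(np.linalg.norm(np.maximum(q,0),axis=1)+np.minimum(q.max(1),0))
    return np.min(o,0)
def loc(P,p):
    c,s=np.cos(p[2]),np.sin(p[2]);D=P-[p[0],p[1],0]
    return np.stack([c*D[:,0]+s*D[:,1],-s*D[:,0]+c*D[:,1],P[:,2]],1)
def fit(name,P,p0,zmin=.006,it=4,gate=.03):
    P=P[~np.isnan(P[:,0])];P=P[P[:,2]>zmin];p=np.array(p0,float)
    for i in range(it):
        d=np.abs(sdf(loc(P,p),M[name]));Q=P[d<max(gate/(2**i),.008)]
        p=least_squares(lambda p:sdf(loc(Q,p),M[name]),p,loss="soft_l1",f_scale=.002,x_scale=[.01,.01,.1]).x
    r=sdf(loc(Q,p),M[name])
    return p,len(Q),np.sqrt(np.mean(r**2))
E
python3 - <<'E'
from fit import *
r=np.radians
g={"leg":(.585,-.41,r(-128)),"corner":(.588,-.245,r(63)),"cleat":(.505,.375,r(100)),"hook":(.456,.03,0)}
import glob
W={n:np.load(f"pics/{n}1.npz")["W"] for n in("scene","side")}
R={n:np.array([.1]*0) for n in W}
def near(Wn,p,rad): 
    P=Wn.reshape(-1,3); return P[(np.hypot(P[:,0]-p[0],P[:,1]-p[1])<rad)]
for k,p0 in g.items():
    rad={"leg":.13,"corner":.09,"cleat":.085,"hook":.25}[k]
    S=[near(W[n],p0,rad) for n in W]
    if k=="cleat": S=[P[P[:,2]<.065] for P in S]
    if k=="corner": S=[P[P[:,2]>.03] if 0 else P for P in S]
    for n,P in list(zip(W,S))+[("both",np.vstack(S))]:
        p,N,e=fit(k,P,p0,gate=.012 if k!="leg" else .02)
        print(k,n,p[:2].round(4),np.degrees(p[2]).round(2),N,e.round(4))
# guard crossbar
for n in W:
    P=W[n].reshape(-1,3);P=P[(P[:,2]>.078)&(P[:,2]<.094)&(P[:,0]>.38)&(P[:,0]<.68)&(P[:,1]>.27)&(P[:,1]<.35)]
    l=cv2.fitLine(P[:,:2].astype(np.float32),cv2.DIST_HUBER,0,.01,.01).ravel();print("bar",n,l.round(3),np.degrees(np.arctan2(l[1],l[0])),len(P))
    P=W[n].reshape(-1,3);P=P[(P[:,2]>.01)&(P[:,2]<.094)&(P[:,1]>.26)&(P[:,1]<.35)&(P[:,0]>.33)];print(P[:,0].min(),P[:,0].max())
E
```

```text
leg scene [ 0.5837 -0.4198] -129.63 635 0.0029
leg side [ 0.5867 -0.4177] -129.57 1934 0.0011
leg both [ 0.5864 -0.4179] -129.58 2568 0.0017
corner scene [ 0.5934 -0.2315] 64.71 634 0.0025
corner side [ 0.597  -0.2304] 64.11 1442 0.0013
corner both [ 0.5964 -0.2306] 64.24 2104 0.0021
cleat scene [0.503  0.3724] 100.03 337 0.0018
cleat side [0.5051 0.3703] 97.83 220 0.0017
cleat both [0.5038 0.3711] 98.5 557 0.0018
hook scene [0.4565 0.0291] -0.79 536 0.0026
hook side [0.4609 0.0298] -0.93 564 0.0018
hook both [0.4588 0.0296] -1.02 1101 0.0023
bar scene [ 0.991 -0.136  0.49   0.312] -7.816795 475
0.3301564665526704 0.7332247681582502
bar side [ 0.992 -0.125  0.558  0.299] -7.186838 305
0.33114665084901174 1.6087901750186886
```

```bash
cat > pl.py <<'E'
from h import *
from scipy.spatial.transform import Rotation as Ro
def down(az,tilt=0,tilt_az=None):
    a=np.radians(az);x=np.array([np.cos(a),np.sin(a),0]);z=np.array([0,0,-1.]);R=np.stack([x,np.cross(z,x),z],1)
    return R
def plan(pos,R,s=None,show=True):
    s=s or status.observe();R0=s["tool_rot"];d=R0.T@(np.array(pos)-s["position"])/.05
    r=Ro.from_matrix(R0.T@R).as_rotvec()*180/np.pi/8
    n=max(np.linalg.norm(d)/1.25,np.linalg.norm(r)/1.333)
    print("shift",d.round(2).tolist(),"rot",r.round(2).tolist(),"rows>=",round(n,1))
    return d,r
def st():
    s=status.observe();R=s["tool_rot"]
    print("t",round(s["time_s"],2),"pos",s["position"].round(4),"az_x",round(np.degrees(np.arctan2(R[1,0],R[0,0])),2),"z",R[:,2].round(3),"q",s["q"].round(1),"F",s["ft_force"].round(1),"w",round(s["grip_width"]*1e3,1));return s
E
python3 -c "
from pl import *
st();plan([.421,.030,.12],down(-1))"
```

```text
t 1.35 pos [0.1869 0.5172 0.2313] az_x 160.13 z [ 0. -0. -1.] q [ 57.8  21.8  74.3  -0.   83.9 -12.3] F [ 0.3  0.7 -1. ] w 85.1
shift [-7.71, -7.57, 2.23] rot [0.0, 0.0, 20.14] rows>= 15.1
```

send_rows --pt "-7.71 -7.57 2.2 0 0 20.14 60" --pt "-7.71 -7.57 2.2 0 0 20.14 60" --pt "-7.71 -7.57 2.2 0 0 20.14 60" --pt "-7.71 -7.57 2.2 0 0 20.14 60" --pt "-7.71 -7.57 2.2 0 0 20.14 60"

```text
time_s: 1.98
position: [0.3201, 0.2395, 0.1689]
tool_rot: [[-0.277, 0.961, 0.001], [0.961, 0.277, 0.0], [0.0, 0.001, -1.0]]
ft_force: [0.4, 1.3, -0.7]
grip_width: 0.0603
```

```bash
python3 -c "
from pl import *
st();plan([.421,.030,.12],down(-1))"
```

```text
t 1.98 pos [0.3201 0.2395 0.1689] az_x 106.09 z [ 0.001  0.    -1.   ] q [ 19.7  10.6 102.3  -0.   67.    3.6] F [ 0.4  1.3 -0.7] w 60.3
shift [-4.59, 0.78, 0.98] rot [0.01, -0.01, 13.39] rows>= 10.0
```

send_rows --pt "-4.59 0.78 0.98 0 0 13.39 60" --pt "-4.59 0.78 0.98 0 0 13.39 60" --pt "-4.59 0.78 0.98 0 0 13.39 60" --pt "-4.59 0.78 0.98 0 0 13.39 60" --pt "-4.59 0.78 0.98 0 0 13.39 60"

```text
time_s: 2.6
position: [0.423, 0.0293, 0.1194]
tool_rot: [[0.615, 0.789, -0.0], [0.789, -0.615, -0.0], [-0.0, -0.0, -1.0]]
ft_force: [-0.5, -0.4, 0.7]
grip_width: 0.0604
```

```bash
python3 -c "
from pl import *
st();plan([.421,.030,.12],down(-1))"
```

```text
t 2.6 pos [0.423  0.0293 0.1194] az_x 52.08 z [-0. -0. -1.] q [-12.1  17.  103.4  -0.   59.5  25.8] F [-0.5 -0.4  0.7] w 60.4
shift [-0.01, -0.04, -0.01] rot [0.0, 0.0, 6.64] rows>= 5.0
```

send_rows --pt "0 -0.04 0 0 0 1.33 60" --pt "0 -0.04 0 0 0 2.66 60" --pt "0 -0.04 0 0 0 4.0 60" --pt "0 -0.04 0 0 0 5.33 60" --pt "0 -0.04 0 0 0 6.64 60"

```text
time_s: 3.22
position: [0.4203, 0.0333, 0.1201]
tool_rot: [[1.0, -0.013, 0.0], [-0.013, -1.0, -0.0], [0.0, 0.0, -1.0]]
ft_force: [-0.2, 0.2, -0.3]
grip_width: 0.0603
```

```bash
python3 -c "
from fit import *
from pl import *
s=st()
im,d,W,T,m=grab('wrist','w2')
P=W.reshape(-1,3);P=P[(P[:,0]>.38)&(P[:,1]<.14)&(P[:,1]>-.06)]
print([ (a.round(4) if hasattr(a,'round') else a) for a in fit('hook',P,(.4588,.0296,-.018),gate=.015)])
plan([.421,.030,.004],down(-1))"
```

```text
t 3.23 pos [0.4203 0.0333 0.1201] az_x -0.77 z [ 0. -0. -1.] q [-11.7  16.8 103.7  -0.   59.5  79.1] F [-0.2  0.2 -0.3] w 60.3
[array([ 0.4614,  0.0306, -0.0098]), 6730, np.float64(0.0015)]
shift [0.01, 0.06, 2.32] rot [0.0, -0.0, -0.02] rows>= 1.9
```

View pics/w2.png

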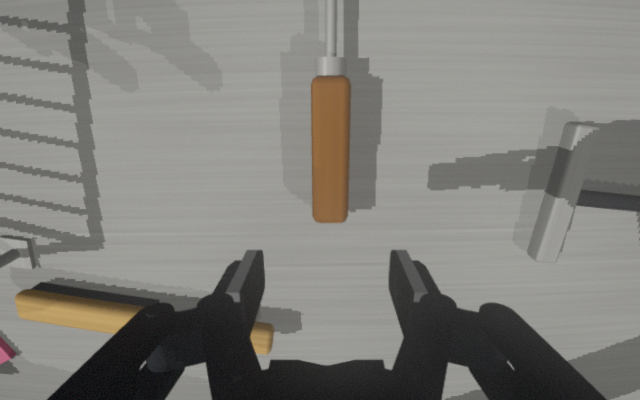

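The wrist view shows the hook's wooden grip centred between the fingers (columns 312–350, rows 75–222) with nothing beside it. I'm going down to grasp its rear.

send_rows --pt "0.03 0.05 1.1 0 0 0 60" --pt "0.03 0.05 2.0 0 0 0 60" --pt "0.03 0.05 2.32 0 0 0 45" --pt "0.03 0.05 2.32 0 0 0 20" --pt "0.03 0.05 2.32 0 0 0 20" --grip_force 60

```text
time_s: 3.9
position: [0.4219, 0.0307, 0.0046]
tool_rot: [[1.0, -0.006, 0.001], [-0.006, -1.0, -0.0], [0.001, 0.0, -1.0]]
ft_force: [0.6, -0.3, -1.8]
grip_width: 0.0271
```

send_rows --pt "0 0 0 0 0 0 20" --pt "0 0 0 0 0 0 20" --pt "0 0 -0.3 0 0 0 20" --pt "0 0 -1 0 0 0 20" --pt "0 0 -1 0 0 0 20"

```text
time_s: 4.53
position: [0.4227, 0.0306, 0.0557]
tool_rot: [[1.0, -0.007, 0.005], [-0.007, -1.0, -0.001], [0.005, 0.001, -1.0]]
ft_force: [0.3, 0.3, -2.4]
grip_width: 0.0269
```

```bash
python3 -c "
from fit import *
from pl import *
s=st()
im,d,W,T,m=grab('side','s3',(230,100,430,260),3)
im,d,W,T,m=grab('wrist','w3')
"
```

```text
t 4.53 pos [0.4227 0.0306 0.0557] az_x -0.4 z [ 0.005 -0.001 -1.   ] q [-12.   23.3 108.4  -0.   48.   78.4] F [ 0.3  0.3 -2.4] w 26.9
```

View pics/s3.png

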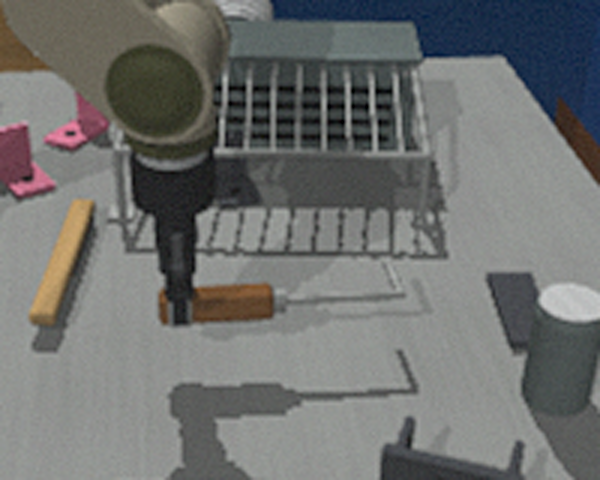

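send_rows --pt "0 0 0 0 0 -1.33 20" --pt "0.4 0 0 0 0 -2.66 20" --pt "0.8 0 0 0 0 -4.0 20" --pt "1.2 0 0 0 0 -5.33 20" --pt "1.8 0 0 0 0 -6.66 20"

```text
time_s: 5.25
position: [0.5113, 0.0302, 0.0525]
tool_rot: [[0.599, 0.801, -0.003], [0.801, -0.599, 0.0], [-0.002, -0.003, -1.0]]
ft_force: [0.3, -0.1, -2.2]
grip_width: 0.027
```

```bash
python3 -c "
from pl import *
st();plan([.649,.056,.055],down(98.5))"
```

```text
t 5.25 pos [0.5113 0.0302 0.0525] az_x 53.21 z [-0.003  0.    -1.   ] q [-9.9 30.2 94.6 -0.  55.4 26.9] F [ 0.3 -0.1 -2.2] w 27.0
shift [2.06, 1.9, -0.06] rot [-0.02, 0.0, -5.66] rows>= 4.2
```

send_rows --pt "0.5 0.5 0 0 0 -1.33 20" --pt "1.0 1.0 0 0 0 -2.66 20" --pt "1.5 1.5 0 0 0 -4.0 20" --pt "2.06 1.9 -0.06 0 0 -5.33 20" --pt "2.06 1.9 -0.06 0 0 -5.66 20"

```text
time_s: 5.88
position: [0.6508, 0.0554, 0.0547]
tool_rot: [[-0.145, 0.989, -0.001], [0.989, 0.145, 0.0], [0.0, -0.001, -1.0]]
ft_force: [-0.6, -0.4, -2.3]
grip_width: 0.0268
```

```bash
python3 -c "
from fit import *
from pl import *
s=st()
im,d,W,T,m=grab('wrist','w4')
P=W.reshape(-1,3);P=P[(P[:,2]<.07)&(np.hypot(P[:,0]-.5038,P[:,1]-.3711)<.085)]
print([ (a.round(4) if hasattr(a,'round') else a) for a in fit('cleat',P,(.5038,.3711,1.72),gate=.012)])
# hook geometry
P=W.reshape(-1,3);c=(P-s['position'])@s['tool_rot'];k=(c[:,0]>.10)&(c[:,0]<.26)&(abs(c[:,1])<.09)&(P[:,2]>.035)&(P[:,2]<.09)
Q=c[k];print(len(Q));
rod=Q[(abs(Q[:,1])<.012)&(Q[:,0]<.2)];print('rod',rod.mean(0),np.polyfit(rod[:,0],rod[:,1],1),np.polyfit(rod[:,0],rod[:,2],1))
lg=Q[(abs(Q[:,1])>.015)];print('leg',np.median(lg,0),lg.min(0),lg.max(0))
plan([.649,.056,.008],down(98.5))"
```

```text
t 5.88 pos [0.6508 0.0554 0.0547] az_x 98.36 z [-0.001  0.    -1.   ] q [ -5.5  41.1  70.1  -0.   68.9 -13.9] F [-0.6 -0.4 -2.3] w 26.8
[array([0.5038, 0.3711, 1.72  ]), 0, np.float64(nan)]
1124
rod [ 0.10468818  0.00053133 -0.01762608] [ 0.01925802 -0.00148476] [ 0.71324783 -0.09229469]
  return _methods._mean(a, axis=axis, dtype=dtype,
  ret = ret.dtype.type(ret / rcount)
  ret = um.true_divide(
Traceback (most recent call last):
ValueError: zero-size array to reduction operation minimum which has no identity
```

View pics/w4.png

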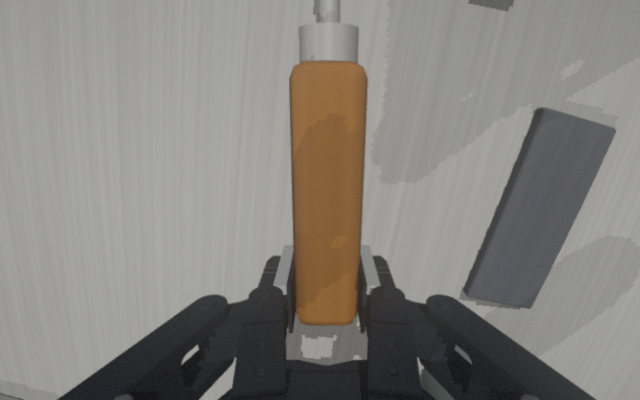

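The hook is held centred, with its grip at columns 290–367. The leg is out of this view, so I'll lower it and check with the fixed cameras.

send_rows --pt "0 0 0.93 0 0 0 20" --pt "0 0 0.93 0 0 0 20"

```text
time_s: 6.18
position: [0.6474, 0.0549, 0.0068]
tool_rot: [[-0.141, 0.99, -0.007], [0.99, 0.141, 0.001], [0.002, -0.007, -1.0]]
ft_force: [-0.4, 0.0, -2.0]
grip_width: 0.0268
```

```bash
python3 -c "
from fit import *
from pl import *
s=st()
Ps=[]
for n in('scene','side'):
    im,d,W,T,m=grab(n,n+'5'); P=W.reshape(-1,3);c=(P-s['position'])@s['tool_rot']
    k=(c[:,0]>.02)&(c[:,0]<.26)&(abs(c[:,1])<.09)&(P[:,2]<.05)
    r=fit('hook',P[k],(.6450,.0945,np.radians(98.4)),zmin=.009,gate=.015);print(n,r[0].round(4),np.degrees(r[0][2]).round(2),r[1:])
cv2.imwrite('pics/c5.png',cv2.resize(cv2.imread('pics/scene5.png')[180:340,260:500],None,fx=3.2,fy=3.2))
"
```

```text
t 6.17 pos [0.6474 0.0549 0.0068] az_x 98.09 z [-0.007  0.001 -1.   ] q [ -5.6  44.2  72.7  -0.   63.5 -13.7] F [-0.4  0.  -2. ] w 26.8
scene [0.6404 0.0915 1.7092] 97.93 (464, np.float64(0.003435383012973041))
side [0.6469 0.0911 1.7274] 98.97 (103, np.float64(0.0037810344824397058))
```

View pics/c5.png

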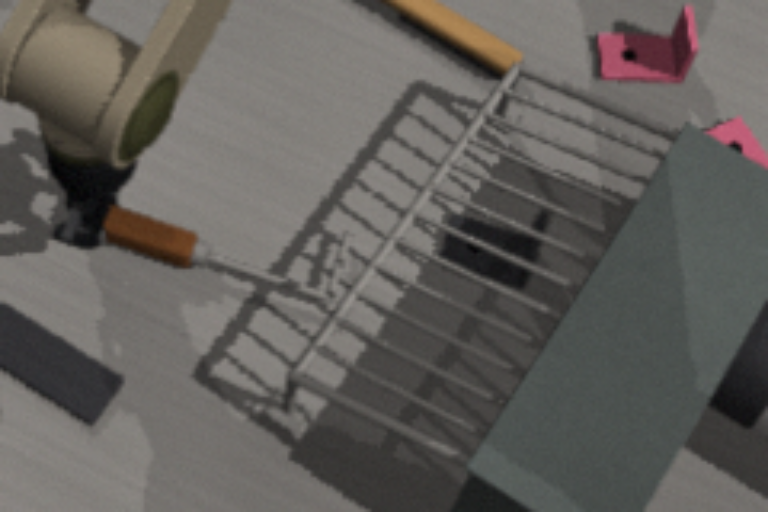

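send_rows --pt "0.7 0 0 0 0 0 20" --pt "1.5 0 0 0 0 0 20" --pt "2.4 0 0 0 0 0 20" --pt "3.1 0 0 0 0 0 20" --pt "3.4 0 0 0 0 0 20"

```text
time_s: 6.9
position: [0.6254, 0.225, 0.0119]
tool_rot: [[-0.143, 0.99, 0.002], [0.99, 0.143, 0.0], [0.0, 0.002, -1.0]]
ft_force: [-0.5, 0.1, -3.0]
grip_width: 0.027
```

```bash
python3 -c "
from fit import *
from pl import *
s=st();plan([.624,.224,.006],down(98.5))
im,d,W,T,m=grab('scene','sc6')
cv2.imwrite('pics/c6.png',cv2.resize(cv2.imread('pics/sc6.png')[180:340,300:520],None,fx=3.5,fy=3.5))
im,d,W,T,m=grab('wrist','w6')
"
```

```text
t 6.9 pos [0.6254 0.225  0.0119] az_x 98.24 z [ 0.002  0.    -1.   ] q [ 9.6 44.9 70.   0.  65.   1.4] F [-0.5  0.1 -3. ] w 27.0
shift [-0.02, -0.03, 0.12] rot [0.01, -0.0, -0.03] rows>= 0.1
```

View pics/c6.png

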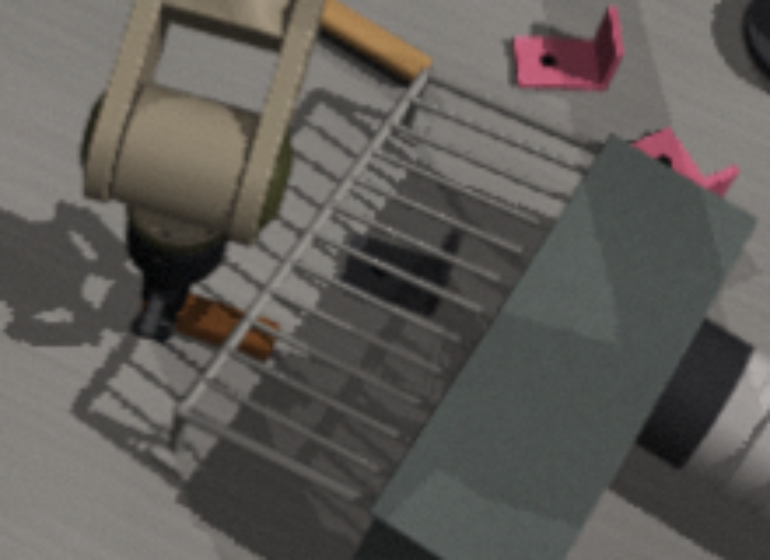

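View pics/w6.png

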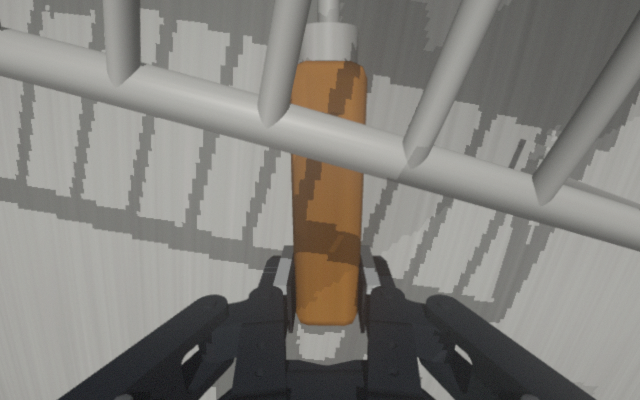

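send_rows --pt "0 -0.3 0.08 0 0 0 20" --pt "0 -0.6 0.08 0 0 0 20" --pt "0 -0.9 0.08 0 0 0 20" --pt "0 -1.2 0.08 0 0 0 20" --pt "0 -1.2 0.08 0 0 0 20"

```text
time_s: 7.62
position: [0.5661, 0.2133, 0.007]
tool_rot: [[-0.14, 0.99, -0.0], [0.99, 0.14, -0.0], [-0.0, -0.0, -1.0]]
ft_force: [0.1, 0.8, -2.1]
grip_width: 0.027
```

```bash
python3 -c "
from fit import *
from pl import *
s=st()
for n in('scene','side'):
    im,d,W,T,m=grab(n,n+'7')
    P=W.reshape(-1,3);P=P[(P[:,2]<.065)&(np.hypot(P[:,0]-.5038,P[:,1]-.3711)<.085)]
    r=fit('cleat',P,(.5038,.3711,1.72),gate=.01);print(n,r[0].round(4),np.degrees(r[0][2]).round(2),r[1:])
cv2.imwrite('pics/c7.png',cv2.resize(cv2.imread('pics/scene7.png')[200:320,330:490],None,fx=4.5,fy=4.5))
cv2.imwrite('pics/d7.png',cv2.resize(cv2.imread('pics/side7.png')[90:220,240:400],None,fx=4.5,fy=4.5))
"
```

```text
t 7.62 pos [0.5661 0.2133 0.007 ] az_x 98.06 z [-0. -0. -1.] q [ 9.5 40.7 81.2 -0.  58.1  1.4] F [ 0.1  0.8 -2.1] w 27.0
scene [0.5032 0.3744 1.747 ] 100.1 (347, np.float64(0.0023973793183764713))
side [0.5037 0.3702 1.6675] 95.54 (196, np.float64(0.0018722312368315282))
```

View pics/c7.png

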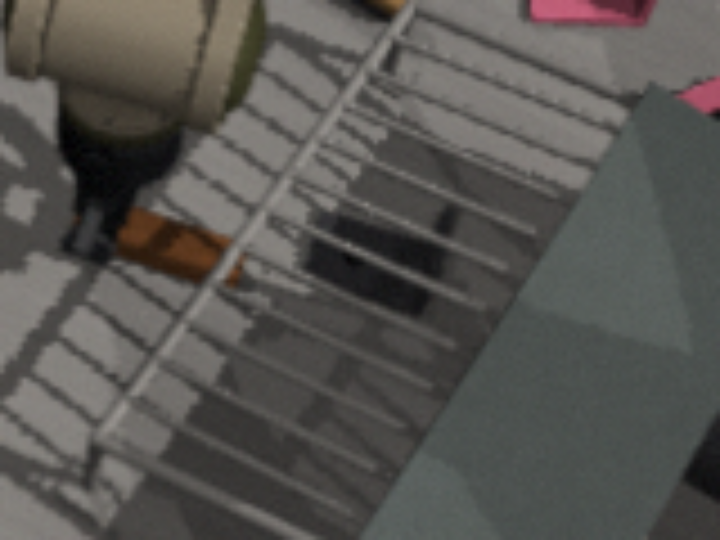

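View pics/d7.png

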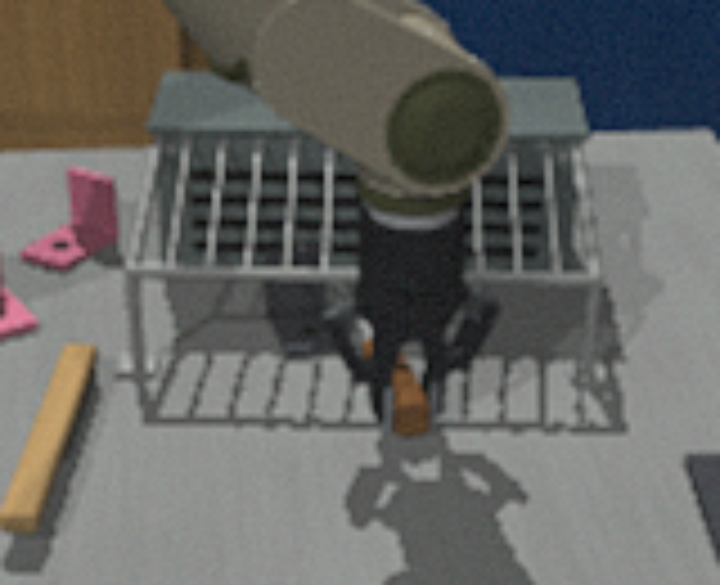

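send_rows --pt "-0.15 0 0 0 0 0 20" --pt "-0.3 0 0 0 0 0 20" --pt "-0.5 0 0 0 0 0 20" --pt "-0.75 0 0 0 0 0 20" --pt "-1.0 0 0 0 0 0 20"

```text
time_s: 8.35
position: [0.5733, 0.1642, 0.0065]
tool_rot: [[-0.141, 0.99, -0.0], [0.99, 0.141, 0.0], [0.0, -0.0, -1.0]]
ft_force: [-0.0, 1.8, -2.0]
grip_width: 0.0271
```

```bash
python3 -c "
from fit import *
from pl import *
s=st()
im,d,W,T,m=grab('scene','scene8')
cv2.imwrite('pics/c8.png',cv2.resize(cv2.imread('pics/scene8.png')[200:320,330:490],None,fx=4.5,fy=4.5))
"
```

```text
t 8.35 pos [0.5733 0.1642 0.0065] az_x 98.13 z [-0.  0. -1.] q [ 4.6 40.1 82.8  0.  57.1 -3.5] F [-0.   1.8 -2. ] w 27.1
```

View pics/c8.png

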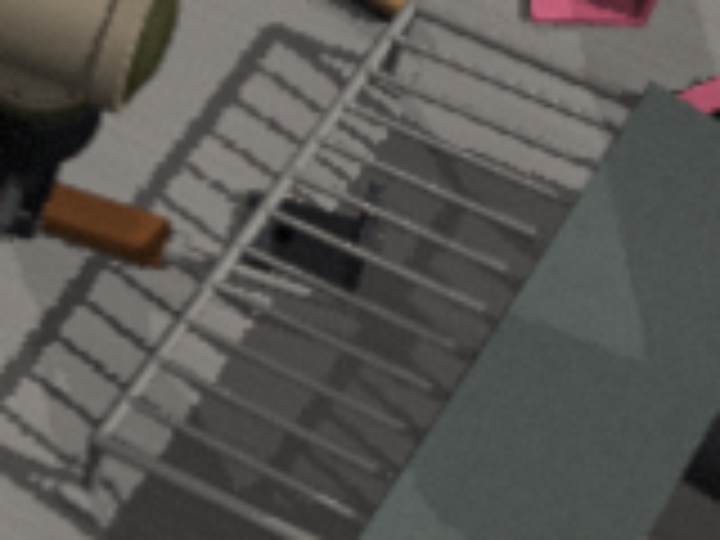

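The cleat has moved out with the hook: its front edge is now under the cross bar, near (250,200) in the crop. I'll keep pulling.

send_rows --pt "-0.3 0 0 0 0 0 20" --pt "-0.6 0 0 0 0 0 20" --pt "-0.9 0 0 0 0 0 20" --pt "-1.2 0 0 0 0 0 20" --pt "-1.5 0 0 0 0 0 20"

```text
time_s: 9.02
position: [0.5839, 0.0898, 0.0065]
tool_rot: [[-0.141, 0.99, -0.0], [0.99, 0.141, -0.0], [-0.0, -0.0, -1.0]]
ft_force: [1.0, 2.9, -2.0]
grip_width: 0.0268
```

send_rows --pt "-0.3 0 0 0 0 0 20" --pt "-0.6 0 0 0 0 0 20" --pt "-0.9 0 0 0 0 0 20" --pt "-1.2 0 0 0 0 0 20" --pt "-1.5 0 0 0 0 0 20"

```text
time_s: 9.65
position: [0.5946, 0.0157, 0.0065]
tool_rot: [[-0.142, 0.99, -0.0], [0.99, 0.142, -0.0], [-0.0, -0.0, -1.0]]
ft_force: [-1.0, 2.3, -2.7]
grip_width: 0.0272
```

send_rows --pt "-0.15 0 0 0 0 0 20" --pt "-0.25 0 0 0 0 0 20" --pt "-0.3 0 0 0 0 0 20"

```text
time_s: 10.02
position: [0.5965, 0.0018, 0.0064]
tool_rot: [[-0.142, 0.99, -0.0], [0.99, 0.142, 0.0], [0.0, -0.0, -1.0]]
ft_force: [-1.1, 2.5, -2.7]
grip_width: 0.0272
```

```bash
python3 -c "
from fit import *
from pl import *
s=st()
for n in('scene','side'):
    im,d,W,T,m=grab(n,n+'9')
    P=W.reshape(-1,3);c0=(.53,.17);P=P[(P[:,2]<.065)&(np.hypot(P[:,0]-c0[0],P[:,1]-c0[1])<.075)]
    r=fit('cleat',P,(*c0,1.72),gate=.02);print(n,r[0].round(4),np.degrees(r[0][2]).round(2),r[1:])
cv2.imwrite('pics/c9.png',cv2.resize(cv2.imread('pics/scene9.png')[150:320,280:500],None,fx=3.5,fy=3.5))
"
```

```text
t 10.03 pos [0.5965 0.0018 0.0064] az_x 98.15 z [-0.  0. -1.] q [-11.2  40.1  82.7   0.   57.1 -19.3] F [-1.1  2.5 -2.7] w 27.2
scene [0.5326 0.1664 1.7462] 100.05 (419, np.float64(0.002650600480842642))
side [0.5359 0.1633 1.7531] 100.45 (359, np.float64(0.0015885060420436053))
```

View pics/c9.png

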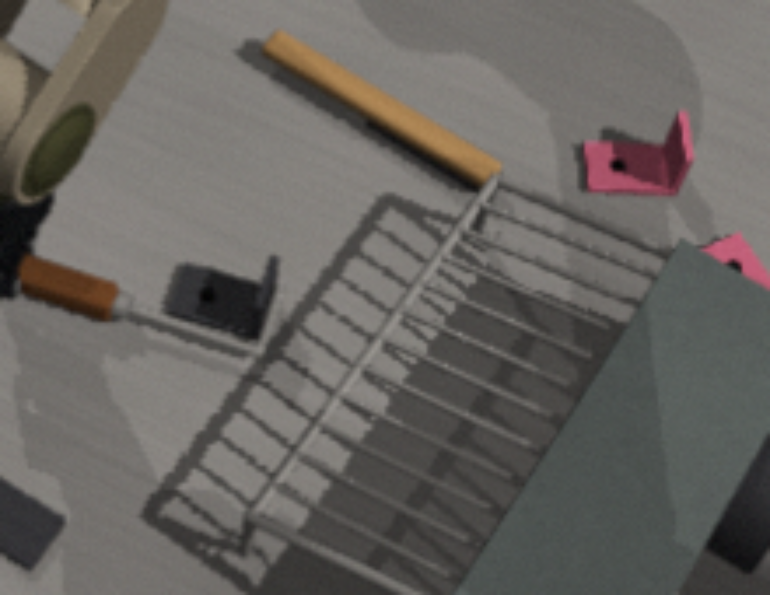

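The cleat is fully out in the open at about crop (215,300), clear of the cross bar. I'll free the hook and lay it down to the side.

send_rows --pt "0.15 0 0 0 0 0 20" --pt "0.25 0.3 0 0 0 0 20" --pt "0.25 0.8 0 0 0 0 20" --pt "0.25 1.3 0 0 0 0 20" --pt "0.25 1.6 0 0 0 0 20"

```text
time_s: 10.75
position: [0.6748, 0.0264, 0.0064]
tool_rot: [[-0.142, 0.99, 0.0], [0.99, 0.142, -0.0], [-0.0, 0.0, -1.0]]
ft_force: [0.4, -0.3, -3.0]
grip_width: 0.0274
```

send_rows --pt "0 0 0.03 0 0 0 20" --pt "0 0 0.03 0 0 0 20" --pt "0 0 0.03 0 0 0 50" --pt "0 0 0.03 0 0 0 50" --pt "0 0 -0.4 0 0 0 50"

```text
time_s: 11.38
position: [0.673, 0.0255, 0.0255]
tool_rot: [[-0.141, 0.99, -0.003], [0.99, 0.141, 0.0], [0.001, -0.003, -1.0]]
ft_force: [0.8, 0.0, 0.6]
grip_width: 0.0502
```

```bash
python3 -c "
from fit import *
from pl import *
s=st()
"
```

```text
t 11.38 pos [0.673  0.0255 0.0255] az_x 98.13 z [-0.003  0.    -1.   ] q [ -7.9  44.8  67.5   0.   67.9 -16. ] F [0.8 0.  0.6] w 50.2
```

```bash
python3 -c "
from pl import *
s=st()
print('A');plan([.673,.0255,.2],down(98.13))
print('B');plan([.56,-.36,.25],down(50.4))
"
```

```text
t 11.38 pos [0.673  0.0255 0.0255] az_x 98.13 z [-0.003  0.    -1.   ] q [ -7.9  44.8  67.5   0.   67.9 -16. ] F [0.8 0.  0.6] w 50.2
A
shift [0.0, -0.01, -3.49] rot [-0.02, -0.01, -0.0] rows>= 2.8
B
shift [-7.31, -3.34, -4.49] rot [-0.02, 0.0, 5.97] rows>= 7.4
```

send_rows --pt "0 0 -1.2 0 0 0 60" --pt "0 0 -2.4 0 0 0 60" --pt "-1.0 -0.45 -3.2 0 0 1.3 65" --pt "-2.1 -0.95 -3.8 0 0 2.6 65" --pt "-3.2 -1.4 -4.4 0 0 3.9 65"

```text
time_s: 12.0
position: [0.6296, -0.1317, 0.2415]
tool_rot: [[0.397, 0.918, 0.001], [0.918, -0.397, -0.0], [0.0, 0.001, -1.0]]
ft_force: [0.6, -0.2, 1.1]
grip_width: 0.065
```

```bash
python3 -c "
from pl import *
s=st()
plan([.56,-.36,.25],down(50.4))
"
```

```text
t 12.0 pos [ 0.6296 -0.1317  0.2415] az_x 66.62 z [ 0.001 -0.    -1.   ] q [-22.3  31.2  56.8   0.   92.    1. ] F [ 0.6 -0.2  1.1] w 65.0
shift [-4.74, 0.53, -0.17] rot [0.01, -0.0, 2.03] rows>= 3.8
```

```bash
python3 -c "
from pl import *
from fit import *
s=st()
im,d,W,T,m=grab('wrist','w10')
P=W.reshape(-1,3);P=P[(np.hypot(P[:,0]-.6,P[:,1]+.23)<.09)]
r=fit('corner',P,(.5964,-.2306,np.radians(64.2)),gate=.012);print(r[0].round(4),np.degrees(r[0][2]).round(2),r[1:])
for n in('scene','side'):
    im,d,W,T,m=grab(n,n+'10')
"
```

```text
t 12.0 pos [ 0.6296 -0.1317  0.2415] az_x 66.62 z [ 0.001 -0.    -1.   ] q [-22.3  31.2  56.8   0.   92.    1. ] F [ 0.6 -0.2  1.1] w 65.0
[ 0.5974 -0.2288  1.1231] 64.35 (3874, np.float64(0.0018057588425386382))
```

View pics/w10.png

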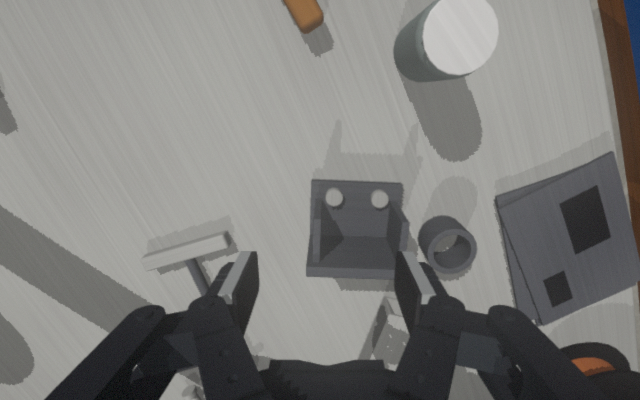

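View pics/scene10.png

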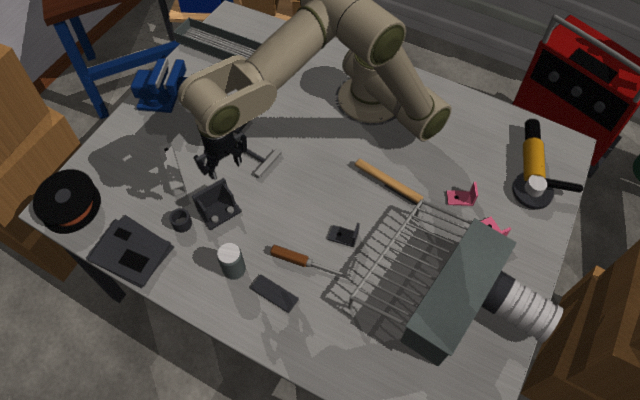

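The corner's open face and stop are seen from above, at columns 308–405, rows 180–275. The hook lies flat on open table and the cleat is clear of the guard. Next is the leg.

```bash
cat >> pl.py <<'E'
def tilt(az,th):
    a=np.radians(az);t=np.radians(th);d=np.array([np.cos(a),np.sin(a),0]);up=np.array([0,0,1.])
    x=np.cos(t)*d+np.sin(t)*up;z=np.sin(t)*d-np.cos(t)*up
    return np.stack([x,np.cross(z,x),z],1)
E
python3 -c "
from pl import *
R=tilt(50.4,30)
g=np.array([.5503,-.4615,.010])
plan(g-R[:,2]*.12,R)
"
```

```text
shift [-7.82, 0.78, 2.56] rot [-0.51, 3.72, 2.0] rows>= 6.6
```

send_rows --pt "-1.2 0.1 0 0 0 0.4 65" --pt "-2.4 0.2 0.2 -0.1 0.6 0.8 65" --pt "-3.6 0.3 0.4 -0.2 1.3 1.1 65" --pt "-4.8 0.4 0.7 -0.3 2.0 1.4 65" --pt "-6.0 0.6 1.2 -0.4 2.7 1.7 65"

```text
time_s: 12.78
position: [0.5414, -0.4159, 0.1812]
tool_rot: [[0.553, 0.8, 0.233], [0.744, -0.6, 0.293], [0.374, 0.012, -0.927]]
ft_force: [1.6, 0.0, -0.1]
grip_width: 0.065
```

```bash
python3 -c "
from pl import *
R=tilt(50.4,30)
s=st()
g=np.array([.5503,-.4615,.010])
plan(g-R[:,2]*.12,R)
"
```

```text
t 12.78 pos [ 0.5414 -0.4159  0.1812] az_x 53.38 z [ 0.233  0.293 -0.927] q [-55.4  38.7  55.7  21.   92.2 -19.1] F [ 1.6  0.  -0.1] w 65.0
shift [-2.2, 0.62, 0.57] rot [-0.07, 1.0, 0.34] rows>= 1.9
```

send_rows --pt "-1.1 0.31 0.3 -0.03 0.5 0.17 65" --pt "-2.2 0.62 0.57 -0.07 1.0 0.34 65" --pt "-2.2 0.62 0.57 -0.07 1.0 0.34 65"

```text
time_s: 13.15
position: [0.5093, -0.5089, 0.1083]
tool_rot: [[0.558, 0.768, 0.314], [0.662, -0.64, 0.39], [0.5, -0.01, -0.866]]
ft_force: [0.2, -0.0, 0.4]
grip_width: 0.0651
```

```bash
python3 -c "
from pl import *
from fit import *
R=tilt(50.4,30)
s=st()
im,d,W,T,m=grab('wrist','w11')
P=W.reshape(-1,3);P=P[(np.hypot(P[:,0]-.5864,P[:,1]+.4179)<.12)]
r=fit('leg',P,(.5864,-.4179,np.radians(-129.6)),gate=.02);print(r[0].round(4),np.degrees(r[0][2]).round(2),r[1:])
g=np.array([.5503,-.4615,.010])
plan(g,R)
"
```

```text
t 13.15 pos [ 0.5093 -0.5089  0.1083] az_x 49.86 z [ 0.314  0.39  -0.866] q [-64.   48.7  49.7  27.   94.8 -24.9] F [ 0.2 -0.   0.4] w 65.1
[ 0.5867 -0.4163 -2.2579] -129.37 (10985, np.float64(0.0006508499563694774))
shift [0.04, 0.03, 2.36] rot [-0.03, 0.01, -0.03] rows>= 1.9
```

View pics/w11.png

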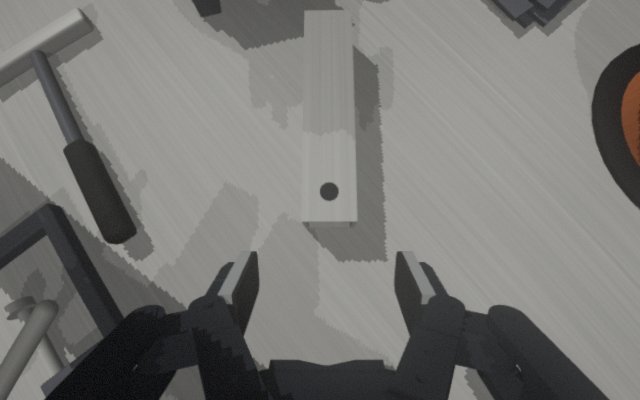

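The leg runs straight up the picture at columns 303–357, with the head's bolt hole at (329,191). The fit is good (0.65 mm rms).

```bash
python3 -c "
from pl import *
plan([.5508,-.4600,.0095],tilt(50.63,30))
"
```

```text
shift [0.06, 0.02, 2.38] rot [-0.02, 0.01, -0.05] rows>= 1.9
```

send_rows --pt "0.03 0.01 1.0 0 0 -0.05 65" --pt "0.06 0.02 1.8 0 0 -0.05 65" --pt "0.06 0.02 2.38 0 0 -0.05 65" --pt "0.06 0.02 2.38 0 0 -0.05 65" --pt "0.06 0.02 2.38 0 0 -0.05 35" --grip_force 80

```text
time_s: 13.82
position: [0.5525, -0.4605, 0.0145]
tool_rot: [[0.547, 0.775, 0.317], [0.674, -0.632, 0.382], [0.496, 0.005, -0.868]]
ft_force: [0.2, -0.1, 0.3]
grip_width: 0.0484
```

send_rows --pt "0 0 0 0 0 0 32" --pt "0 0 0 0 0 0 32" --pt "0 0 0 0 0 0 32"

```text
time_s: 14.2
position: [0.5519, -0.4613, 0.0149]
tool_rot: [[0.548, 0.774, 0.318], [0.673, -0.633, 0.382], [0.497, 0.005, -0.868]]
ft_force: [-0.2, -0.2, 7.5]
grip_width: 0.0387
```

```bash
python3 -c "
from pl import *
from fit import *
s=st()
R=s['tool_rot'];p=s['position']
print((R.T@(np.array([.5867,-.4163,.02])-p)).round(4))
im,d,W,T,m=grab('wrist','w12')
P=W.reshape(-1,3);P=P[(np.hypot(P[:,0]-.5864,P[:,1]+.4179)<.10)]
r=fit('leg',P,(.5864,-.4179,np.radians(-129.6)),gate=.02);print(r[0].round(4),np.degrees(r[0][2]).round(2),r[1:])
"
```

```text
t 14.2 pos [ 0.5519 -0.4613  0.0149] az_x 50.87 z [ 0.318  0.382 -0.868] q [-59.2  52.7  57.4  28.2  81.8 -27.1] F [-0.2 -0.2  7.5] w 38.7
[ 0.0519 -0.0015  0.0238]
[ 0.5868 -0.4165 -2.2548] -129.19 (32526, np.float64(0.0011839203717492757))
```

View pics/w12.png

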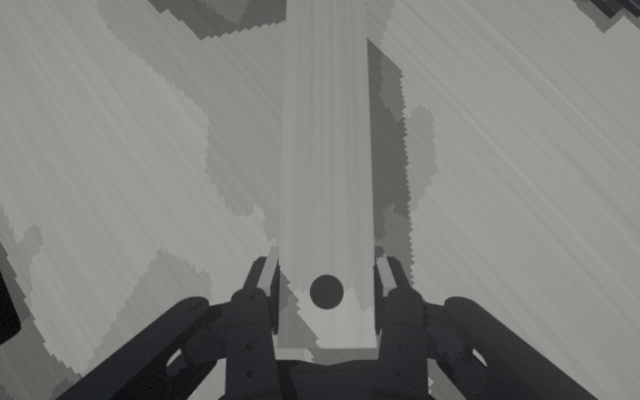

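Grip is a bit shallow (TCP at z 15 mm), so I'll open slightly, go 6 mm deeper, and re-close.

send_rows --pt "0 0 0 0 0 0 50" --pt "0 -0.02 0.14 0 0 0 50" --pt "0 -0.02 0.14 0 0 0 32" --pt "0 -0.02 0.14 0 0 0 32" --pt "0 -0.02 0.14 0 0 0 32"

```text
time_s: 14.88
position: [0.553, -0.457, 0.0058]
tool_rot: [[0.549, 0.774, 0.315], [0.672, -0.633, 0.384], [0.497, 0.001, -0.868]]
ft_force: [1.7, -0.4, -4.7]
grip_width: 0.0386
```

```bash
python3 -c "
from pl import *
from fit import *
s=st()
R=s['tool_rot'];p=s['position']
im,d,W,T,m=grab('wrist','w13')
P=W.reshape(-1,3);P=P[(np.hypot(P[:,0]-.5864,P[:,1]+.4179)<.10)]
r=fit('leg',P,(.5864,-.4179,np.radians(-129.6)),gate=.02);print(r[0].round(4),np.degrees(r[0][2]).round(2),r[1:])
print((R.T@(np.array([*r[0][:2],.02])-p)).round(4))
"
```

```text
t 14.88 pos [ 0.553  -0.457   0.0058] az_x 50.74 z [ 0.315  0.384 -0.868] q [-59.   53.1  58.1  28.3  80.9 -27.3] F [ 1.7 -0.4 -4.7] w 38.6
[ 0.5867 -0.4154 -2.2679] -129.94 (36558, np.float64(0.0010823504079632985))
[ 0.0535 -0.0002  0.0143]
```

```bash
cat > tip.py <<'E'
from pl import *
def rows(pv,dth,n,yrot=None):
    out=[]
    for k in range(1,n+1):
        r=np.array([0,dth*k,0]);Rk=Ro.from_rotvec(np.radians(r)).as_matrix()
        out.append([*((pv-Rk@pv)/.05).round(2).tolist(),0,round(dth*k/8,3),0])
    return out
E
python3 -c "
from tip import *
s=st();R=s['tool_rot'];p=s['position']
c=np.array([.5867,-.4160,0]);a=np.radians(-129.5);lx=np.array([np.cos(a),np.sin(a),0])
pivot=c-.09*lx
pv=R.T@(pivot-p);print(pivot,pv)
pv[1]=0
for d in(6,-6):
    for r in rows(pv,d,5):print(r)
k=rows(pv,6,1)[0];print(p+R@(np.array(k[:3])*.05))
k=rows(pv,-6,1)[0];print(p+R@(np.array(k[:3])*.05))
"
```

```text
t 14.93 pos [ 0.5529 -0.457   0.0059] az_x 50.75 z [ 0.315  0.384 -0.868] q [-59.   53.1  58.1  28.3  80.9 -27.3] F [ 1.3  0.  -5. ] w 39.5
[ 0.64394704 -0.34655379  0.        ] [0.12126775 0.00050582 0.07623958]
[-0.15, 0.0, 0.26, 0, 0.75, 0]
[-0.26, 0.0, 0.54, 0, 1.5, 0]
[-0.35, 0.0, 0.82, 0, 2.25, 0]
[-0.41, 0.0, 1.12, 0, 3.0, 0]
[-0.44, 0.0, 1.42, 0, 3.75, 0]
[0.17, 0.0, -0.25, 0, -0.75, 0]
[0.37, 0.0, -0.47, 0, -1.5, 0]
[0.59, 0.0, -0.67, 0, -2.25, 0]
[0.83, 0.0, -0.85, 0, -3.0, 0]
[1.09, 0.0, -1.01, 0, -3.75, 0]
[ 0.55291072 -0.45705477 -0.00908593]
[ 0.55366087 -0.45609474  0.02099339]
```

send_rows --pt "0.17 0.0 -0.25 0 -0.75 0 32" --pt "0.37 0.0 -0.475 0 -1.5 0 32" --pt "0.59 0.0 -0.67 0 -2.25 0 32" --pt "0.83 0.0 -0.85 0 -3.0 0 32" --pt "1.09 0.0 -1.01 0 -3.75 0 32" --grip_force 100

```text
time_s: 15.55
position: [0.5664, -0.4394, 0.0771]
tool_rot: [[0.633, 0.774, -0.005], [0.774, -0.633, -0.005], [-0.007, -0.001, -1.0]]
ft_force: [0.5, 0.3, -7.1]
grip_width: 0.0389
```

```bash
python3 -c "
from pl import *
s=st();R=s['tool_rot'];print('foot edge',s['position']+R@np.array([.1213,.0005,.0762]), 'tilt',np.degrees(np.arcsin(R[2,0])))
im,d,W,T,m=grab('side','s14',(300,180,480,400),2.7)
"
```

```text
t 15.55 pos [ 0.5664 -0.4394  0.0771] az_x 50.71 z [-0.005 -0.005 -1.   ] q [-47.1  45.7  55.8  -0.4  78.5  -7.7] F [ 0.5  0.3 -7.1] w 38.9
foot edge [ 6.43264118e-01 -3.46221796e-01  1.65742707e-05] tilt -0.41496586612305325
```

View pics/s14.png

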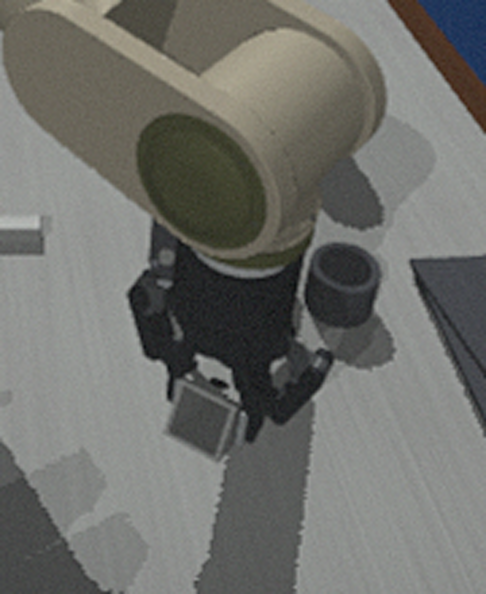

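The side view shows the leg's head raised with the leg turning with the grip. I'll continue the tip.

send_rows --pt "0.17 0.0 -0.24 0 -0.75 0 32" --pt "0.37 0.0 -0.46 0 -1.5 0 32" --pt "0.59 0.0 -0.65 0 -2.25 0 32" --pt "0.83 0.0 -0.83 0 -3.0 0 32" --pt "1.09 0.0 -0.99 0 -3.75 0 32"

```text
time_s: 16.23
position: [0.6013, -0.397, 0.1259]
tool_rot: [[0.547, 0.774, -0.32], [0.668, -0.634, -0.39], [-0.504, -0.001, -0.863]]
ft_force: [-0.6, 0.4, -6.8]
grip_width: 0.039
```

```bash
python3 -c "
from pl import *
s=st();R=s['tool_rot'];print('foot edge',s['position']+R@np.array([.1213,.0005,.0762]), 'tilt',np.degrees(np.arcsin(R[2,0])),'torque',s['wrist_torque'].round(2))
im,d,W,T,m=grab('side','s15',(300,180,480,400),2.7)
im,d,W,T,m=grab('wrist','w15')
"
```

```text
t 16.23 pos [ 0.6013 -0.397   0.1259] az_x 50.71 z [-0.32  -0.39  -0.863] q [-32.5  48.   48.5 -30.1  87.9   9.1] F [-0.6  0.4 -6.8] w 39.0
foot edge [ 0.64355483 -0.34597443 -0.00111161] tilt -30.296538015210746 torque [ 0.47 -0.43 -0.02]
```

View pics/s15.png

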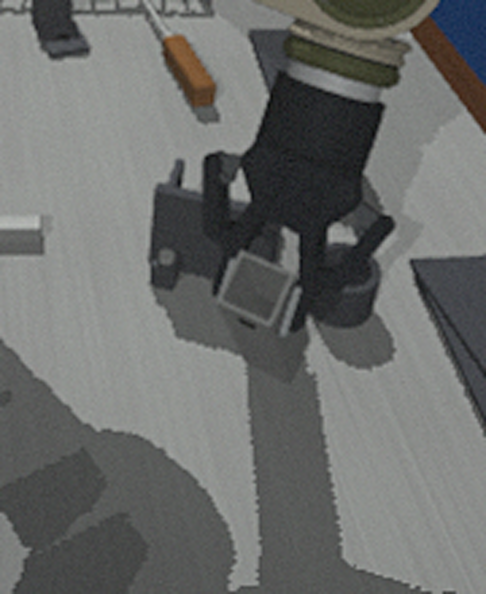

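View pics/w15.png

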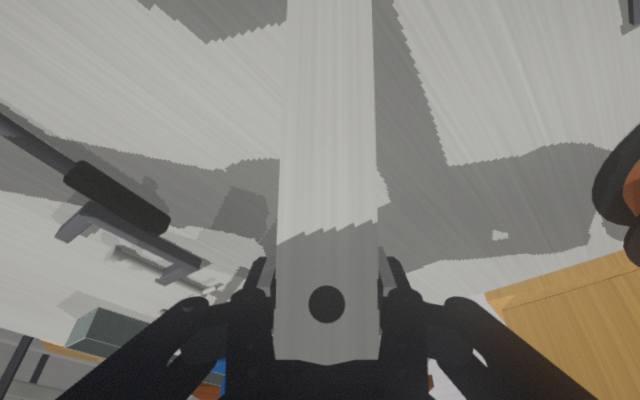

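```bash
cat > lt.py <<'E'
from pl import *
def legplane(f):
    W=f["W"];P=W[20:330,292:368].reshape(-1,3);P=P[~np.isnan(P[:,0])]
    for i in range(4):
        c=P.mean(0);u,sv,vt=np.linalg.svd(P-c,full_matrices=False);n=vt[2];d=(P-c)@n
        P=P[np.abs(d)<max(.0015,2.0*np.std(d))]
    n=n*np.sign(n@ f["T"][:3,3]-n@c)
    return n,c,len(P),np.std((P-c)@n)
E
python3 -c "
from lt import *
f=np.load('pics/w15.npz');n,c,N,e=legplane(f);print(n,c,N,e)
s=status.observe();R=s['tool_rot'];print('normal elev deg',np.degrees(np.arcsin(n[2])),'az',np.degrees(np.arctan2(n[1],n[0])),'in tool',R.T@n)
f=np.load('pics/w13.npz');n,c,N,e=legplane(f);print('at grasp',n,N,e)
# lowest points of leg face in side img
p=s['position'];print('pred lowest', )
"
```

```text
[0.54977457 0.6737025  0.49383486] [ 0.63444408 -0.35654226  0.10971902] 23147 0.0005689056948893816
normal elev deg 29.59294907875908 az 50.783853300400644 in tool [ 0.50317193  0.00131805 -0.86418532]
at grasp [9.46065767e-04 1.01529533e-05 9.99999552e-01] 23128 0.0005732772576850858
pred lowest
```

send_rows --pt "0.17 0.0 -0.24 0 -0.75 0 32" --pt "0.37 0.0 -0.46 0 -1.5 0 32" --pt "0.59 0.0 -0.65 0 -2.25 0 32" --pt "0.84 0.0 -0.83 0 -3.0 0 32" --pt "1.1 0.0 -0.99 0 -3.75 0 32"

```text
time_s: 16.95
position: [0.6468, -0.3421, 0.1417]
tool_rot: [[0.314, 0.773, -0.551], [0.384, -0.635, -0.671], [-0.868, -0.0, -0.496]]
ft_force: [-1.7, -3.4, 6.0]
grip_width: 0.039
```

```bash
python3 -c "
from lt import *
s=st();R=s['tool_rot'];print('foot edge',s['position']+R@np.array([.1213,.0005,.0762]), 'tilt',np.degrees(np.arcsin(R[2,0])),'torque',s['wrist_torque'].round(2))
im,d,W,T,m=grab('wrist','w16')
f=np.load('pics/w16.npz');n,c,N,e=legplane(f);print(n,c,N,e)
print('normal elev deg',np.degrees(np.arcsin(n[2])),'az',np.degrees(np.arctan2(n[1],n[0])))
for nn in ('side','scene'): grab(nn,nn+'16')
cv2.imwrite('pics/d16.png',cv2.resize(cv2.imread('pics/side16.png')[180:380,300:480],None,fx=2.9,fy=2.9))
"
```

```text
t 16.95 pos [ 0.6468 -0.3421  0.1417] az_x 50.65 z [-0.551 -0.671 -0.496] q [-20.5  58.9  37.  -57.6 103.2  14.8] F [-1.7 -3.4  6. ] w 39.0
foot edge [ 0.64332559 -0.3470387  -0.00138659] tilt -60.265984136604395 torque [-0.75  0.66  0.2 ]
[ 0.63468764  0.77275504 -0.00461018] [ 0.6692754  -0.31566986  0.10397855] 23126 0.0005742299130315252
normal elev deg -0.26414469969049 az 50.60267911174709
```

View pics/d16.png

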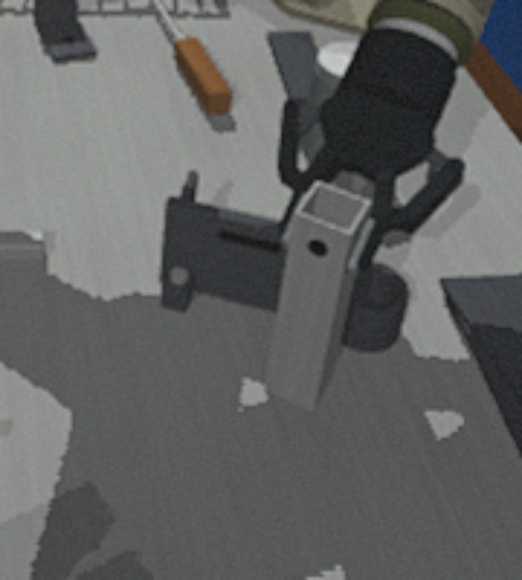

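View pics/w16.png

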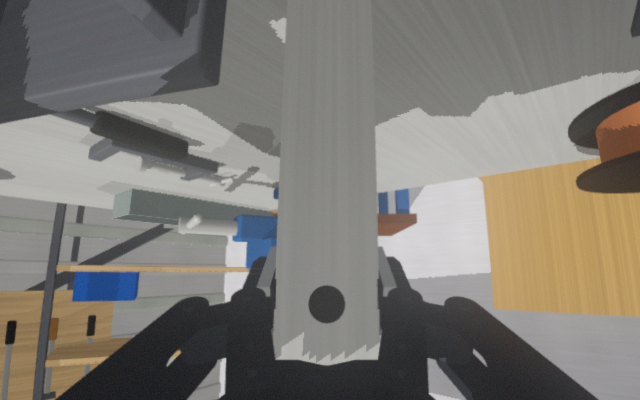

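The leg stands upright at about (318,310) in the crop, not yet at the corner. I'll yaw it square and bring it to about 3 mm short of both faces.

```bash
cat > home.py <<'E'
from lt import *
COR=(.5972,-.2297,64.25)
def cor2w(x,y):
    a=np.radians(COR[2]);return np.array([COR[0]+np.cos(a)*x-np.sin(a)*y,COR[1]+np.sin(a)*x+np.cos(a)*y])
def w2cor(p):
    a=np.radians(COR[2]);d=np.array(p[:2])-COR[:2];return np.array([np.cos(a)*d[0]+np.sin(a)*d[1],-np.sin(a)*d[0]+np.cos(a)*d[1]])
def legstate(s,f):
    n,c,N,e=legplane(f);R=s["tool_rot"];p=s["position"]
    # centre: along n from plane, along leg y from tool axis
    y=np.cross([0,0,1],[n[0],n[1],0]);y/=np.linalg.norm(y);nh=np.array([n[0],n[1],0]);nh/=np.linalg.norm(nh)
    # at face height of c
    k=(c@nh)-.02; ctr=nh*k+y*(p@y); 
    return n,ctr[:2],c
E
python3 -c "
from home import *
s=st();f=np.load('pics/w16.npz');n,ctr,c=legstate(s,f)
print('ctr',ctr,w2cor(ctr))
da=COR[2]-np.degrees(np.arctan2(n[1],n[0]));Rz=Ro.from_euler('z',da,degrees=True).as_matrix()
tgt=cor2w(-.023,-.023);print(da,tgt)
p=s['position'];C=np.array([*ctr,0]);pt=np.array([*tgt,.0015])+Rz@(p-C)
plan(pt,Rz@s['tool_rot'])
print(s['tool_rot'].T@[0,0,1])
"
```

```text
t 17.1 pos [ 0.6472 -0.3416  0.1417] az_x 50.72 z [-0.55  -0.671 -0.497] q [-20.5  58.8  37.  -57.5 103.2  14.8] F [-1.8  0.3  2. ] w 39.0
ctr [ 0.6561352  -0.33075856] [-0.06541915 -0.09698724]
13.647320888252906 [ 0.60792382 -0.2604083 ]
shift [0.22, -1.57, -0.44] rot [-1.48, -0.0, -0.85] rows>= 1.3
[-8.67657374e-01 -2.42057584e-04 -4.97162572e-01]
```

send_rows --pt "-0.03 0 -0.02 0 0 0 32" --pt "0.04 -0.4 -0.12 -0.37 0 -0.21 32" --pt "0.1 -0.8 -0.23 -0.75 0 -0.43 32" --pt "0.16 -1.2 -0.34 -1.12 0 -0.64 32" --pt "0.22 -1.57 -0.44 -1.48 0 -0.85 32"

```text
time_s: 17.73
position: [0.601, -0.2725, 0.1418]
tool_rot: [[0.215, 0.902, -0.374], [0.451, -0.432, -0.781], [-0.866, -0.001, -0.5]]
ft_force: [0.5, -0.6, -5.5]
grip_width: 0.0391
```

```bash
python3 -c "
from home import *
s=st();R=s['tool_rot'];
im,d,W,T,m=grab('wrist','w17')
s=status.observe();f=np.load('pics/w17.npz');n,ctr,c=legstate(s,f)
print('elev',np.degrees(np.arcsin(n[2])),'az',np.degrees(np.arctan2(n[1],n[0])),'cor',w2cor(ctr),'footz',(s['position']+R@np.array([.1213,.0005,.0762]))[2])
for nn in ('side','scene'): grab(nn,nn+'17')
cv2.imwrite('pics/d17.png',cv2.resize(cv2.imread('pics/side17.png')[180:330,330:480],None,fx=3.8,fy=3.8))
cv2.imwrite('pics/c17.png',cv2.resize(cv2.imread('pics/scene17.png')[130:250,150:280],None,fx=4.5,fy=4.5))
"
```

```text
t 17.73 pos [ 0.601  -0.2725  0.1418] az_x 64.47 z [-0.374 -0.781 -0.5  ] q [-15.5  47.9  62.6 -58.6  88.1  22.7] F [ 0.5 -0.6 -5.5] w 39.1
elev 9.094449020900322 az 64.1370845929075 cor [-0.01654113 -0.0199186 ] footz -0.0013215271290342445
```

View pics/d17.png

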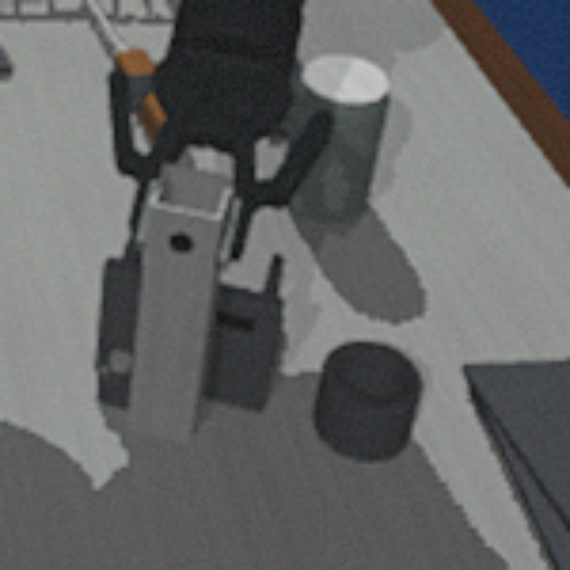

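View pics/w17.png

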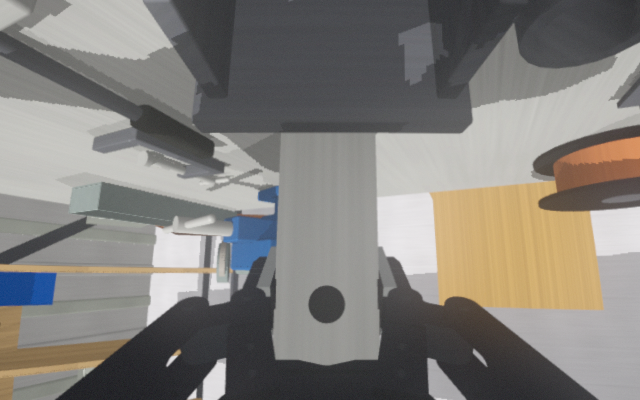

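```bash
sed -i 's/W\[20:330,292:368\]/W[r0:330,292:368]/; s/def legplane(f):/def legplane(f,r0=150):/' lt.py; python3 -c "
from home import *
from fit import fit,M,B
s=st();f=np.load('pics/w17.npz');n,ctr,c=legstate(s,f)
print('elev',np.degrees(np.arcsin(n[2])),'az',np.degrees(np.arctan2(n[1],n[0])),'cor',w2cor(ctr),c)
W=f['W']
P=W.reshape(-1,3);l=np.array([w2cor(p) for p in P[::1]]) if 0 else None
a=np.radians(COR[2]);D=P[:,:2]-COR[:2];x=np.cos(a)*D[:,0]+np.sin(a)*D[:,1];y=-np.sin(a)*D[:,0]+np.cos(a)*D[:,1]
k=(x>0.008)&(x<.018)&(y>-.075)&(y<.025)&(P[:,2]>.06)&(P[:,2]<.1);print(k.sum())
v,u=np.nonzero(k.reshape(400,640));print(u.min(),u.max(),v.min(),v.max())
Q=P[k];print('top z',np.percentile(Q[:,2],95))
t=(x>-.01)&(x<.02)&(y>-.075)&(y<-.05)&(abs(P[:,2]-.09)<.004);print('top strip x range',np.percentile(x[t],[2,50,98]),t.sum(), np.percentile(P[t,2],50))
tt=(x>-.01)&(x<.02)&(abs(y)<.12)&(abs(P[:,2]-.088)<.005);print('y range',np.percentile(y[tt],[0.5,50,99.5]))
b=(x>.009)&(x<.016)&(y>-.07)&(y<.02)&(P[:,2]>.02)&(P[:,2]<.08);print('back face x',np.percentile(x[b],[5,50,95]),b.sum())
"
```

```text
t 17.88 pos [ 0.6014 -0.2723  0.1424] az_x 64.42 z [-0.375 -0.781 -0.499] q [-15.5  48.   62.5 -58.6  88.3  22.6] F [ 0.3 -0.3 -6.2] w 38.9
elev 0.1435354883177168 az 64.34532110287851 cor [-0.0217098  -0.02225598] [ 0.6168351  -0.24106844  0.13276103]
17096
204 465 46 127
top z 0.08953957233307502
top strip x range [0.00223772 0.01094154 0.01307211] 1215 0.08934230725875306
y range [-0.07725997 -0.0227971   0.03003994]
back face x [0.01122014 0.0121407  0.01318202] 20563
```

```bash
cat > mv.py <<'E'
from home import *
def cshift(dx,dy,dz,s=None):
    s=s or status.observe();a=np.radians(COR[2]);w=np.array([np.cos(a)*dx-np.sin(a)*dy,np.sin(a)*dx+np.cos(a)*dy,dz])
    print((dx,dy,dz),(s["tool_rot"].T@w/.05).round(3).tolist())
def F():
    s=status.observe();a=np.radians(COR[2]);f=s["ft_force"];print("Fcor",round(np.cos(a)*f[0]+np.sin(a)*f[1],1),round(-np.sin(a)*f[0]+np.cos(a)*f[1],1),round(f[2],1))
E
python3 -c "
from mv import *
F();cshift(0,0,-.001);cshift(.001,0,0);cshift(0,.001,0)
f=np.load('pics/w17.npz');P=f['W'].reshape(-1,3);a=np.radians(COR[2]);D=P[:,:2]-COR[:2];x=np.cos(a)*D[:,0]+np.sin(a)*D[:,1];y=-np.sin(a)*D[:,0]+np.cos(a)*D[:,1]
b=(x>.009)&(x<.016)&(y>-.07)&(y<.02)&(P[:,2]>.02)&(P[:,2]<.08);print('slope deg',np.degrees(np.polyfit(y[b],x[b],1)[0]))
"
```

```text
Fcor -0.2 -0.4 -6.2
(0, 0, -0.001) [0.017, 0.0, 0.01]
(0.001, 0, 0) [0.01, 0.0, -0.017]
(0, 0.001, 0) [0.0, -0.02, -0.0]
slope deg -0.09918658565834375
```

send_rows --pt "0.017 0 0.01 0 0 0 32" --pt "0.017 -0.03 0.01 0 0 0 32" --pt "0.017 -0.05 0.01 0 0 0 32" --pt "0.03 -0.05 -0.01 0 0 0 32" --pt "0.035 -0.05 -0.02 0 0 0 32"

```text
time_s: 18.5
position: [0.6006, -0.2701, 0.1418]
tool_rot: [[0.215, 0.902, -0.375], [0.447, -0.433, -0.783], [-0.868, 0.001, -0.496]]
ft_force: [-0.9, -4.0, -6.4]
grip_width: 0.039
```

```bash
cat > chk.py <<'E'
from mv import *
import sys
def chk(tag):
    s=st();F();grab('wrist',tag);f=np.load(f'pics/{tag}.npz');s=status.observe();n,ctr,c=legstate(s,f)
    print('elev',np.degrees(np.arcsin(n[2])).round(2),'az',np.degrees(np.arctan2(n[1],n[0])).round(2),'cor',w2cor(ctr).round(4))
    P=f['W'].reshape(-1,3);a=np.radians(COR[2]);D=P[:,:2]-COR[:2];x=np.cos(a)*D[:,0]+np.sin(a)*D[:,1];y=-np.sin(a)*D[:,0]+np.cos(a)*D[:,1]
    b=(x>.009)&(x<.016)&(y>-.07)&(y<.02)&(P[:,2]>.02)&(P[:,2]<.08);print('back x',np.median(x[b]).round(4),'slope',np.degrees(np.polyfit(y[b],x[b],1)[0]).round(2))
if __name__=="__main__": chk(sys.argv[1])
E
python3 chk.py w18
```

```text
t 18.5 pos [ 0.6006 -0.2701  0.1418] az_x 64.27 z [-0.375 -0.783 -0.496] q [-15.3  47.9  62.7 -58.7  88.3  23. ] F [-0.9 -4.  -6.4] w 39.0
Fcor -4.0 -0.9 -6.4
elev -0.16 az 64.26 cor [-0.0198 -0.0206]
back x 0.0121 slope -0.1
```

send_rows --pt "0.01 -0.01 0.006 0 0 0 32" --pt "0.02 -0.02 0.012 0 0 0 32" --pt "0.02 -0.03 0.012 0 0 0 32" --pt "0.02 -0.03 0.012 0 0 0 32"

```text
time_s: 19.05
position: [0.5999, -0.2698, 0.1419]
tool_rot: [[0.217, 0.902, -0.373], [0.446, -0.432, -0.784], [-0.868, 0.004, -0.496]]
ft_force: [2.7, -2.9, 2.3]
grip_width: 0.0391
```

```bash
python3 chk.py w19
```

```text
t 19.05 pos [ 0.5999 -0.2698  0.1419] az_x 64.0 z [-0.373 -0.784 -0.496] q [-15.2  47.8  63.  -58.8  88.1  23.3] F [ 2.7 -2.9  2.3] w 39.1
Fcor -1.4 -3.7 2.3
elev -0.13 az 64.4 cor [-0.0198 -0.0198]
back x 0.0121 slope -0.11
```

Contact on the plate, the stop and the table, with the leg square to within 0.1°. Releasing it now.

send_rows --pt "0 0 0 0 0 0 45" --pt "0 0 0 0 0 0 58" --pt "0 0 0 0 0 0 62" --pt "0 0 -0.5 0 0 0 62" --pt "0 0 -1.4 0 0 0 62"

```text
time_s: 19.73
position: [0.6249, -0.2147, 0.1751]
tool_rot: [[0.214, 0.901, -0.378], [0.447, -0.435, -0.782], [-0.868, -0.002, -0.496]]
ft_force: [0.8, 0.4, 0.0]
grip_width: 0.0618
```

```bash
python3 -c "
from mv import *
from fit import fit
st();F()
im,d,W,T,m=grab('wrist','w20')
for nn in ('side','scene'):
    im,d,W,T,m=grab(nn,nn+'20')
    P=W.reshape(-1,3);h=cor2w(-.02,-.02);P=P[(np.hypot(P[:,0]-h[0],P[:,1]-h[1])<.045)&(P[:,2]>.1)&(P[:,2]<.185)]
    r=fit('legup',P,(*h,np.radians(64.3)),gate=.015);print(nn,w2cor(r[0]).round(4),np.degrees(r[0][2]).round(2),r[1:])
cv2.imwrite('pics/d20.png',cv2.resize(cv2.imread('pics/side20.png')[180:330,330:480],None,fx=3.8,fy=3.8))
"
```

```text
t 19.73 pos [ 0.6249 -0.2147  0.1751] az_x 64.41 z [-0.378 -0.782 -0.496] q [-10.4  47.9  56.5 -57.3  95.7  20.1] F [0.8 0.4 0. ] w 61.8
Fcor 0.7 -0.5 0.0
side [-0.0217 -0.0231] 64.2 (792, np.float64(0.0015172298785632989))
scene [-0.0212 -0.0223] 63.42 (384, np.float64(0.002359680332871834))
```

View pics/d20.png

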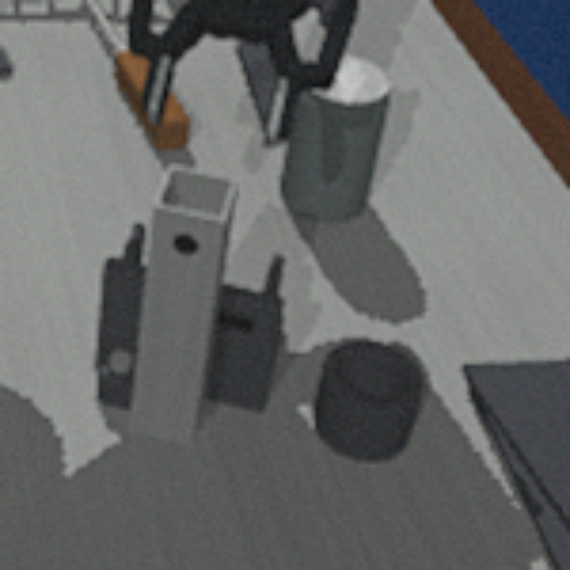

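View pics/w20.png

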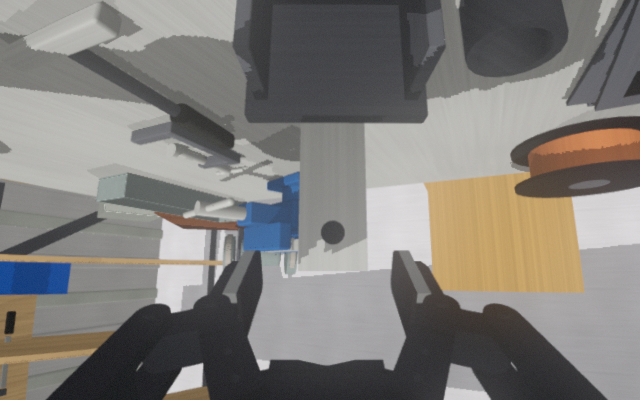

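```bash
cat > legm.py <<'E'
from mv import *
from fit import fit
import sys
def legmeas(tag):
    f=np.load(f'pics/{tag}.npz');P=f['W'].reshape(-1,3);a=np.radians(COR[2]);D=P[:,:2]-COR[:2];x=np.cos(a)*D[:,0]+np.sin(a)*D[:,1];y=-np.sin(a)*D[:,0]+np.cos(a)*D[:,1];z=P[:,2]
    k=(abs(x)<.006)&(y>-.05)&(y<.01)&(z>.11)&(z<.165)
    A=np.stack([y[k],z[k],np.ones(k.sum())],1);co=np.linalg.lstsq(A,x[k],rcond=None)[0]
    print('face x at z=0,90,180:',[(co[2]-.02*co[0]+co[1]*h).round(4) for h in(0,.09,.18)],'yaw err',np.degrees(-co[0]).round(2),'lean x',np.degrees(co[1]).round(2),k.sum())
    for lo,hi in((.11,.13),(.15,.165)):
        q=k&(z>lo)&(z<hi);print('y edges',lo,np.percentile(y[q],[.5,99.5]).round(4),'mid',np.mean(np.percentile(y[q],[.5,99.5])).round(4))
    b=(x>.009)&(x<.016)&(y>-.07)&(y<.02)&(z>.02)&(z<.08);print('plate back x',np.median(x[b]).round(4),'slope',np.degrees(-np.polyfit(y[b],x[b],1)[0]).round(2))
    tt=(x>-.004)&(x<.014)&(abs(y)<.12)&(abs(z-.0885)<.003);print('plate y range (-80,30)',np.percentile(y[tt],[0.3,99.7]).round(4))
if __name__=="__main__": legmeas(sys.argv[1])
E
python3 legm.py w20; python3 legm.py w19
```

```text
face x at z=0,90,180: [np.float64(-0.0004), np.float64(-0.0003), np.float64(-0.0002)] yaw err 0.23 lean x 0.09 6038
y edges 0.11 [-0.0415 -0.0019] mid -0.0217
y edges 0.15 [-0.0413 -0.002 ] mid -0.0217
plate back x 0.0121 slope 0.11
plate y range (-80,30) [-0.0778  0.0307]
face x at z=0,90,180: [np.float64(-0.0007), np.float64(-0.0001), np.float64(0.0005)] yaw err 0.11 lean x 0.4 15502
y edges 0.11 [-0.0396  0.    ] mid -0.0198
y edges 0.15 [-0.048   0.0064] mid -0.0208
plate back x 0.0121 slope 0.11
plate y range (-80,30) [-0.0776  0.0306]
```

The wrist check shows the leg shifted about 2 mm off the stop during release, to y ≈ -21.7 mm. I'll go round the front and nudge it low down toward the stop with closed fingers.

```bash
python3 -c "
from mv import *
s=st()
R=tilt(64.3,0)
a=cor2w(-.03,-.04);print('A');plan([*a,.31],R)
R=tilt(64.3,50);p=np.array([*cor2w(-.015,-.074),.016]);print(p,p-R[:,2]*.14);plan(p-R[:,2]*.14,R)
"
```

```text
t 19.88 pos [ 0.6264 -0.2131  0.1763] az_x 64.2 z [-0.372 -0.784 -0.497] q [-10.3  47.8  56.4 -57.3  95.6  20.2] F [-0.6 -0.9  0.6] w 62.1
A
shift [-2.89, 0.42, -0.33] rot [0.03, 7.52, 0.01] rows>= 5.6
[ 0.65733499 -0.27535942  0.016     ] [ 0.61082669 -0.37199653  0.10599027]
shift [-0.27, 1.08, 3.31] rot [0.03, 13.77, 0.03] rows>= 10.3
```

send_rows --pt "-1.1 0 -0.6 0 0 0 40" --pt "-2.2 0.1 -1.2 0 1.0 0 20" --pt "-2.6 0.2 -0.9 0 2.3 0 0" --pt "-2.8 0.3 -0.6 0 3.6 0 0" --pt "-2.89 0.42 -0.33 0 4.9 0 0"

```text
time_s: 20.5
position: [0.6189, -0.2764, 0.3095]
tool_rot: [[0.406, 0.901, -0.151], [0.843, -0.433, -0.32], [-0.354, 0.002, -0.935]]
ft_force: [0.3, -0.4, -0.9]
grip_width: 0.0002
```

```bash
python3 -c "
from mv import *
s=st()
R=tilt(64.3,50);p=np.array([*cor2w(-.015,-.074),.016]);q=p-R[:,2]*.14;plan([q[0],q[1],.3],R);plan(q,R)
"
```

```text
t 20.5 pos [ 0.6189 -0.2764  0.3095] az_x 64.28 z [-0.151 -0.32  -0.935] q [-26.3  35.3  41.1 -21.2 102.3  -5.4] F [ 0.3 -0.4 -0.9] w 0.2
shift [-1.61, 0.68, 0.81] rot [0.01, 8.84, 0.01] rows>= 6.6
shift [-0.24, 0.67, 4.44] rot [0.01, 8.84, 0.01] rows>= 6.6
```

send_rows --pt "-0.5 0.17 0.1 0 1.33 0 0" --pt "-0.9 0.34 0.3 0 2.66 0 0" --pt "-1.3 0.5 0.55 0 4.0 0 0" --pt "-1.61 0.68 0.81 0 5.33 0 0" --pt "-1.61 0.68 0.81 0 6.66 0 0"

```text
time_s: 21.12
position: [0.61, -0.3736, 0.2987]
tool_rot: [[0.368, 0.9, 0.235], [0.757, -0.436, 0.486], [0.539, -0.001, -0.842]]
ft_force: [0.5, 1.5, -0.1]
grip_width: 0.0
```

```bash
python3 -c "
from mv import *
s=st()
R=tilt(64.3,50);p=np.array([*cor2w(-.015,-.074),.016]);q=p-R[:,2]*.14;plan(q,R)
"
```

```text
t 21.12 pos [ 0.61   -0.3736  0.2987] az_x 64.09 z [ 0.235  0.486 -0.842] q [-51.3  43.1  31.5  33.  116.6 -13.3] F [ 0.5  1.5 -0.1] w 0.0
shift [-2.05, 0.0, 3.27] rot [0.01, 2.17, -0.02] rows>= 3.1
```

send_rows --pt "-0.6 0 1.0 0 0.8 0 0" --pt "-1.3 0 2.0 0 1.6 0 0" --pt "-1.8 0 2.9 0 2.17 0 0" --pt "-2.05 0 3.27 0 2.17 0 0" --pt "-2.05 0 3.27 0 2.17 0 0"

```text
time_s: 21.75
position: [0.6117, -0.3708, 0.107]
tool_rot: [[0.281, 0.901, 0.329], [0.585, -0.433, 0.686], [0.761, -0.0, -0.648]]
ft_force: [0.1, 0.4, 0.9]
grip_width: -0.0002
```

```bash
python3 -c "
from mv import *
s=st()
R=tilt(64.3,50);p=np.array([*cor2w(-.015,-.074),.016]);plan(p,R)
grab('wrist','w21')
"
```

```text
t 21.75 pos [ 0.6117 -0.3708  0.107 ] az_x 64.35 z [ 0.329  0.686 -0.648] q [-55.   53.3  49.3  42.9 102.9 -29.2] F [0.1 0.4 0.9] w -0.2
shift [-0.01, -0.0, 2.79] rot [-0.0, 0.05, 0.0] rows>= 2.2
```

View pics/w21.png

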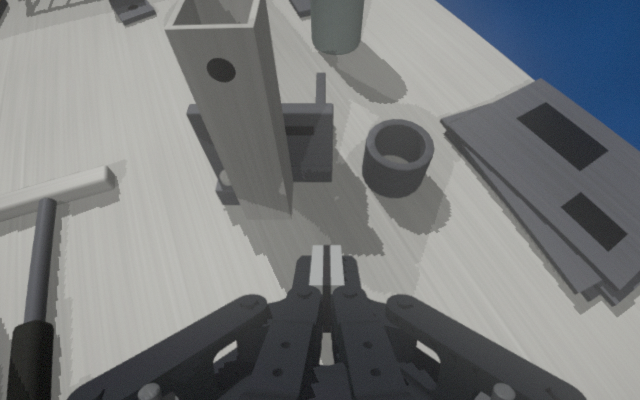

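The view from the front shows the leg at columns 165–293, the stop just at its left foot (218–240, 175–205), and the coupling at (397,155). The closed fingers at (327,265) point between the two.

```bash
cat > frontm.py <<'E'
from mv import *
import sys
def front(tag):
    f=np.load(f'pics/{tag}.npz');P=f['W'].reshape(-1,3);a=np.radians(COR[2]);D=P[:,:2]-COR[:2];x=np.cos(a)*D[:,0]+np.sin(a)*D[:,1];y=-np.sin(a)*D[:,0]+np.cos(a)*D[:,1];z=P[:,2]
    k=(abs(x+.04)<.006)&(y>-.05)&(y<.01)&(z>.02)&(z<.17)
    A=np.stack([y[k],z[k],np.ones(k.sum())],1);co,*_=np.linalg.lstsq(A,x[k],rcond=None)
    k2=k.copy();k2[k]=abs(x[k]-A@co)<.0012;A=np.stack([y[k2],z[k2],np.ones(k2.sum())],1);co,*_=np.linalg.lstsq(A,x[k2],rcond=None)
    print('front face x z=0/180',[(co[2]-.02*co[0]+co[1]*h).round(4) for h in(0,.18)],'yaw',np.degrees(-co[0]).round(2),'lean',np.degrees(co[1]).round(2))
    for lo,hi in((.025,.05),(.07,.09),(.13,.16)):
        q=k2&(z>lo)&(z<hi);print('y edges z',lo,np.percentile(y[q],[.5,99.5]).round(4) if q.sum()>20 else None,q.sum())
    # -y face
    k=(abs(y+.041)<.005)&(x>-.038)&(x<-.003)&(z>.02)&(z<.17);
    if k.sum()>50:
        A=np.stack([x[k],z[k],np.ones(k.sum())],1);co,*_=np.linalg.lstsq(A,y[k],rcond=None);print('-y face y at z=0/180',[(co[2]-.02*co[0]+co[1]*h).round(4) for h in(0,.18)],'yaw',np.degrees(co[0]).round(2),k.sum(),'median',np.median(y[k]).round(4))
    t=(x>-.03)&(x<.0)&(y>-.01)&(y<.03)&(abs(z-.025)<.003);print('stop top y',np.percentile(y[t],[1,50,99]).round(4) if t.sum()>5 else None,t.sum())
    t=(abs(x+.026)<.004)&(y>-.003)&(y<.03)&(z>.005)&(z<.024);print('stop front y',np.percentile(y[t],[1,50,99]).round(4) if t.sum()>5 else None,np.median(x[t]),t.sum())
    t=(abs(x)<.006)&(y<-.045)&(y>-.078)&(z>.01)&(z<.08);print('plate face x',np.median(x[t]).round(4),t.sum()); 
    t=(abs(x)<.006)&(y<-.045)&(y>-.1)&(z>.02)&(z<.08);print('plate -y end',np.percentile(y[t],[1]))
if __name__=="__main__": front(sys.argv[1])
E
python3 frontm.py w21
```

```text
front face x z=0/180 [np.float64(-0.04), np.float64(-0.0405)] yaw 0.39 lean -0.16
y edges z 0.025 [-0.0414 -0.0014] 821
y edges z 0.07 [-0.0412 -0.0011] 982
y edges z 0.13 [-0.0411 -0.0014] 3311
-y face y at z=0/180 [np.float64(-0.0413), np.float64(-0.041)] yaw 0.24 1875 median -0.0411
stop top y [0.0076 0.0185 0.0282] 227
stop front y [0.0067 0.015  0.0236] -0.025628915854981768 216
plate face x 0.0003 2082
plate -y end [-0.07797249]
```

send_rows --pt "0 0 0.8 0 0 0 0" --pt "0 0 1.6 0 0 0 0" --pt "0 0 2.4 0 0 0 0" --pt "0 0 2.79 0 0 0 0" --pt "0 -0.2 2.79 0 0 0 0"

```text
time_s: 22.42
position: [0.6505, -0.2711, 0.0185]
tool_rot: [[0.276, 0.902, 0.333], [0.588, -0.433, 0.683], [0.76, 0.007, -0.65]]
ft_force: [7.2, -11.2, 4.1]
grip_width: 0.0002
```

```bash
sed -i 's/COR=.*/COR=(.5958,-.2290,64.35)/' home.py; python3 -c "
from mv import *
s=st();F();print(w2cor(s['position']))
grab('wrist','w22',(130,60,500,400),1.8)
"; python3 frontm.py w22
```

```text
t 22.43 pos [ 0.6505 -0.2711  0.0185] az_x 64.81 z [ 0.333  0.683 -0.65 ] q [-47.8  55.5  61.   44.9  87.9 -34.2] F [  7.2 -11.2   4.1] w 0.2
Fcor -6.9 -11.4 4.1
[-0.01427549 -0.06754343]
front face x z=0/180 [np.float64(-0.041), np.float64(-0.0405)] yaw -0.02 lean 0.16
y edges z 0.025 [-0.0492 -0.0001] 582
y edges z 0.07 [-0.0351  0.0056] 2057
y edges z 0.13 [-0.0312 -0.0125] 91
-y face y at z=0/180 [np.float64(-0.0418), np.float64(-0.0272)] yaw -3.62 3199 median -0.0375
stop top y None 0
stop front y None nan 0
plate face x 0.0001 6209
plate -y end [-0.07937158]
  return _methods._mean(a, axis=axis, dtype=dtype,
  ret = ret.dtype.type(ret / rcount)
```

View pics/w22.png

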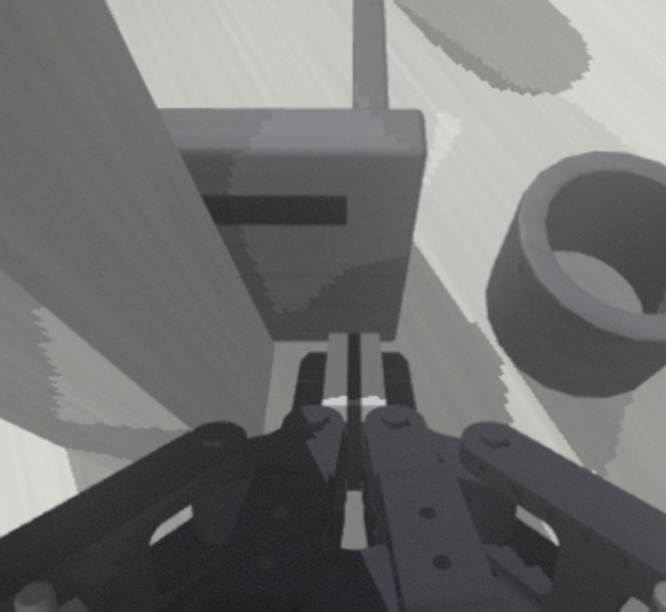

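The left knuckle link has met the leg (11 N sideways). I'll back off and measure.

send_rows --pt "0 0.2 -0.1 0 0 0 0" --pt "0 0.3 -0.8 0 0 0 0" --pt "0 0.3 -1.8 0 0 0 0" --pt "0 0.3 -2.79 0 0 0 0"

```text
time_s: 22.98
position: [0.6158, -0.3746, 0.1106]
tool_rot: [[0.278, 0.902, 0.331], [0.587, -0.433, 0.684], [0.76, 0.004, -0.65]]
ft_force: [0.7, -0.3, 0.4]
grip_width: 0.0002
```

```bash
python3 -c "
from mv import *
s=st();F()
grab('wrist','w23')
"; python3 frontm.py w23; python3 frontm.py w21
```

```text
t 22.98 pos [ 0.6158 -0.3746  0.1106] az_x 64.65 z [ 0.331  0.684 -0.65 ] q [-54.9  53.6  47.9  43.1 103.4 -28.6] F [ 0.7 -0.3  0.4] w 0.2
Fcor 0.0 -0.7 0.4
front face x z=0/180 [np.float64(-0.0412), np.float64(-0.0418)] yaw -3.71 lean -0.22
y edges z 0.025 [-0.0395  0.0016] 716
y edges z 0.07 [-0.0367  0.0037] 804
y edges z 0.13 [-0.0332  0.0076] 2650
-y face y at z=0/180 [np.float64(-0.0429), np.float64(-0.0321)] yaw -4.58 1518 median -0.0382
stop top y [0.0111 0.0178 0.0266] 119
stop front y [0.0094 0.0153 0.0211] -0.02556884648504361 143
plate face x 0.0001 2001
plate -y end [-0.07923469]
front face x z=0/180 [np.float64(-0.04), np.float64(-0.0406)] yaw 0.3 lean -0.16
y edges z 0.025 [-0.0429 -0.0029] 821
y edges z 0.07 [-0.0427 -0.0026] 983
y edges z 0.13 [-0.0426 -0.0029] 3308
-y face y at z=0/180 [np.float64(-0.0428), np.float64(-0.0425)] yaw 0.15 1872 median -0.0427
stop top y [0.0061 0.017  0.0272] 228
stop front y [0.0052 0.0134 0.0221] -0.025629823021837462 216
plate face x 0.0001 2080
plate -y end [-0.07952881]
```

View pics/w23.png

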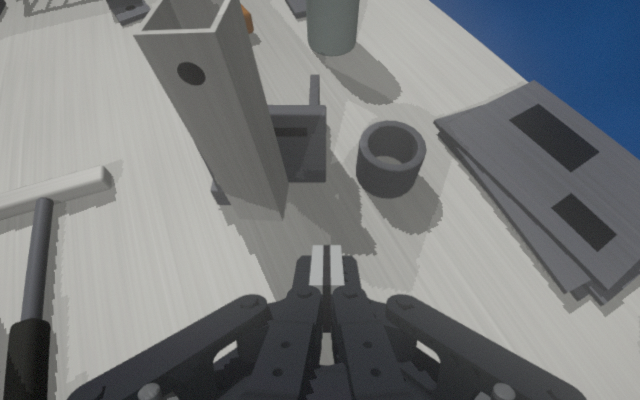

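The leg now leans about 3° over the stop and is yawed about -4°, in columns 135–285. I'll check whether it is still settling.

```bash
python3 -c "
from mv import *
s=st();F()
grab('wrist','w24')
for nn in ('side','scene'):grab(nn,nn+'24')
cv2.imwrite('pics/d24.png',cv2.resize(cv2.imread('pics/side24.png')[200:320,330:450],None,fx=5,fy=5,interpolation=2))
"; python3 frontm.py w24
```

```text
t 23.02 pos [ 0.6144 -0.3802  0.1151] az_x 64.87 z [ 0.337  0.678 -0.653] q [-55.3  53.4  47.4  43.1 103.7 -28.5] F [-1.3 -3.4  4.3] w -0.4
Fcor -3.7 -0.3 4.3
front face x z=0/180 [np.float64(-0.0412), np.float64(-0.0417)] yaw -3.68 lean -0.17
y edges z 0.025 [-0.0398  0.0007] 688
y edges z 0.07 [-0.0378  0.0022] 781
y edges z 0.13 [-0.0352  0.0051] 2567
-y face y at z=0/180 [np.float64(-0.0428), np.float64(-0.035)] yaw -4.58 2388 median -0.038
stop top y [0.0095 0.0178 0.028 ] 138
stop front y [0.0084 0.0149 0.0213] -0.02560086934264808 154
plate face x 0.0001 1949
plate -y end [-0.07969187]
```

View pics/d24.png

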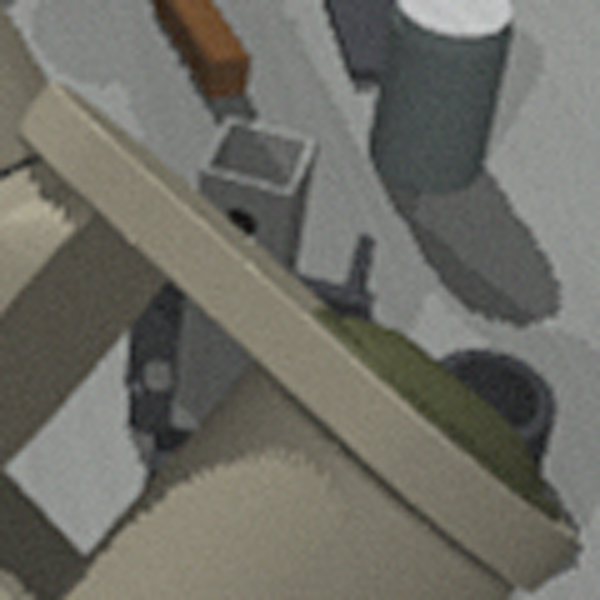

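send_rows --pt "0 0 -0.2 0 0 0 0" --pt "0 0 -0.2 0 0 0 0" --pt "0 0 -0.2 0 0 0 0"

```text
time_s: 23.55
position: [0.6132, -0.3791, 0.1135]
tool_rot: [[0.279, 0.902, 0.329], [0.584, -0.432, 0.687], [0.762, 0.001, -0.648]]
ft_force: [0.7, 0.7, -0.1]
grip_width: 0.0004
```

```bash
python3 -c "
from mv import *
s=st();F()
grab('wrist','w25')
"; python3 frontm.py w25
```

```text
t 23.55 pos [ 0.6132 -0.3791  0.1135] az_x 64.45 z [ 0.329  0.687 -0.648] q [-55.3  53.7  47.2  43.1 104.3 -28.3] F [ 0.7  0.7 -0.1] w 0.4
Fcor 1.0 -0.3 -0.1
front face x z=0/180 [np.float64(-0.0412), np.float64(-0.0416)] yaw -3.89 lean -0.12
y edges z 0.025 [-0.0405 -0.0002] 700
y edges z 0.07 [-0.0394  0.0004] 815
y edges z 0.13 [-0.038   0.0018] 2622
-y face y at z=0/180 [np.float64(-0.0429), np.float64(-0.0387)] yaw -4.64 2848 median -0.04
stop top y [0.0091 0.0175 0.0278] 159
stop front y [0.0081 0.0146 0.0215] -0.02563751883032831 164
plate face x 0.0002 1964
plate -y end [-0.07943135]
```

The leg is settling upright but is yawed about 4°. I'll regrip it from the front, which squares it to the pads. Then I'll lift it a hair so the foot doesn't stick, press it into the corner, and lower it.

```bash
python3 -c "
from mv import *
s=st();print(w2cor(s['position']))
R=tilt(64.35,50);p=np.array([*cor2w(-.017,-.021),.075]);plan(p-R[:,2]*.09,R);plan(p,R)
"
```

```text
t 23.6 pos [ 0.6132 -0.3791  0.1135] az_x 64.44 z [ 0.329  0.687 -0.648] q [-55.3  53.7  47.2  43.1 104.3 -28.3] F [-0.7  0.1  0.7] w 0.2
[-0.1277266  -0.08066649]
shift [0.84, -1.19, 0.39] rot [-0.0, 0.05, 0.01] rows>= 1.2
shift [0.85, -1.19, 2.19] rot [-0.0, 0.05, 0.01] rows>= 2.1
```

send_rows --pt "0.4 -0.6 0.1 0 0.05 0 70" --pt "0.84 -1.19 0.39 0 0.05 0 70" --pt "0.84 -1.19 0.39 0 0.05 0 70" --pt "0.84 -1.19 0.39 0 0.05 0 70" --grip_force 40

```text
time_s: 24.1
position: [0.5779, -0.3163, 0.1331]
tool_rot: [[0.277, 0.902, 0.332], [0.58, -0.432, 0.69], [0.766, 0.002, -0.643]]
ft_force: [0.3, -0.8, 0.7]
grip_width: 0.0698
```

```bash
python3 -c "
from mv import *
s=st();F();print(w2cor(s['position']))
grab('wrist','w26')
R=tilt(64.35,50);p=np.array([*cor2w(-.017,-.021),.075]);plan(p,R)
"; python3 frontm.py w26
```

```text
t 24.1 pos [ 0.5779 -0.3163  0.1331] az_x 64.5 z [ 0.332  0.69  -0.643] q [-54.8  45.8  62.   42.7  99.  -32.8] F [ 0.3 -0.8  0.7] w 69.8
Fcor -0.6 -0.6 0.7
[-0.08638787 -0.02167966]
shift [0.01, -0.02, 1.81] rot [0.01, 0.0, 0.01] rows>= 1.4
front face x z=0/180 [np.float64(-0.041), np.float64(-0.0413)] yaw -4.65 lean -0.09
y edges z 0.025 [-0.0411 -0.0016] 583
y edges z 0.07 [-0.0414 -0.0019] 721
y edges z 0.13 [-0.0417 -0.0022] 2484
-y face y at z=0/180 [np.float64(-0.0404), np.float64(-0.0413)] yaw 8.09 429 median -0.0397
stop top y [0.002  0.0136 0.0219] 367
stop front y [0.0013 0.0119 0.0214] -0.025566806934763067 213
plate face x 0.0004 1323
plate -y end [-0.07951341]
```

View pics/w26.png

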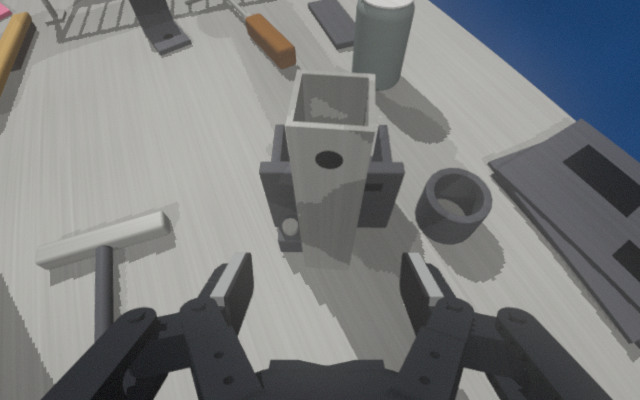

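The leg stands upright between the open pads, at columns 288–375. Advancing to grip.

send_rows --pt "0.0 0 0.6 0 0 0 70" --pt "0.0 0 1.2 0 0 0 70" --pt "0.0 0 1.75 0 0 0 70" --pt "0.0 0 1.75 0 0 0 50" --pt "0.0 0 1.75 0 0 0 34"

```text
time_s: 24.78
position: [0.6069, -0.2569, 0.0771]
tool_rot: [[0.277, 0.901, 0.333], [0.581, -0.433, 0.689], [0.765, 0.003, -0.643]]
ft_force: [-0.3, 0.2, -3.7]
grip_width: 0.0396
```

send_rows --pt "0 0 0 0 0 0 34" --pt "0 0 0 0 0 0 34" --pt "0 0 0 0 0 0 34" --grip_force 60

```text
time_s: 25.15
position: [0.6068, -0.2563, 0.0772]
tool_rot: [[0.277, 0.901, 0.333], [0.581, -0.433, 0.689], [0.766, 0.003, -0.643]]
ft_force: [1.3, -3.3, -1.6]
grip_width: 0.0392
```

```bash
python3 -c "
from mv import *
s=st();F();print(w2cor(s['position']))
grab('wrist','w27')
cshift(0,0,.001);cshift(.001,0,0);cshift(0,.001,0)
"; python3 frontm.py w27
```

```text
t 25.15 pos [ 0.6068 -0.2563  0.0772] az_x 64.5 z [ 0.333  0.689 -0.643] q [-49.8  47.9  68.3  44.4  89.7 -35.1] F [ 1.3 -3.3 -1.6] w 39.2
Fcor -2.4 -2.6 -1.6
[-0.01989089 -0.02172422]
(0, 0, 0.001) [0.015, 0.0, -0.013]
(0.001, 0, 0) [0.013, -0.0, 0.015]
(0, 0.001, 0) [0.0, -0.02, -0.0]
front face x z=0/180 [np.float64(-0.0414), np.float64(-0.0407)] yaw -3.44 lean 0.22
y edges z 0.025 [-0.0404 -0.0011] 638
y edges z 0.07 [-0.0403 -0.0011] 985
y edges z 0.13 [-0.0396 -0.0002] 6287
-y face y at z=0/180 [np.float64(-0.0489), np.float64(-0.0376)] yaw 4.76 1522 median -0.0383
stop top y None 1
stop front y [0.007  0.0076 0.0083] -0.02615020029208115 8
plate face x 0.0001 1013
plate -y end [-0.0792236]
```

View pics/w27.png

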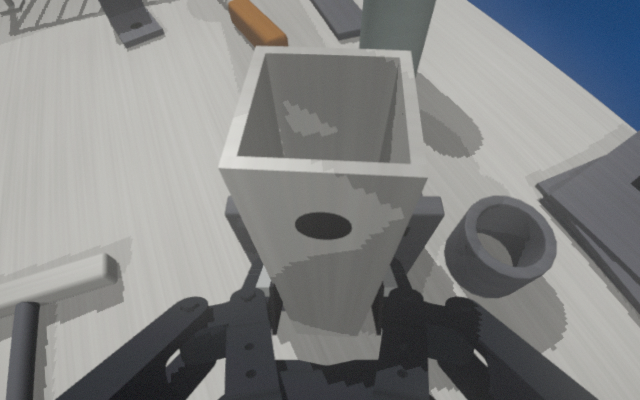

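```bash
cat > yaw.py <<'E'
from mv import *
import sys
def yaw(tag,zl=.125,zh=.172):
    f=np.load(f'pics/{tag}.npz');P=f['W'].reshape(-1,3);a=np.radians(COR[2]);D=P[:,:2]-COR[:2];x=np.cos(a)*D[:,0]+np.sin(a)*D[:,1];y=-np.sin(a)*D[:,0]+np.cos(a)*D[:,1];z=P[:,2]
    k=(abs(x+.04)<.008)&(y>-.045)&(y<.005)&(z>zl)&(z<zh)
    for i in range(4):
        A=np.stack([y[k],z[k]-.15,np.ones(k.sum())],1);co,*_=np.linalg.lstsq(A,x[k],rcond=None)
        r=x-(co[0]*y+co[1]*(z-.15)+co[2]);k=(abs(r)<.0012)&(y>-.05)&(y<.01)&(z>zl)&(z<zh)
    print('upper front: x@z.15,y-.02',(co[2]-.02*co[0]).round(4),'yaw',np.degrees(-co[0]).round(2),'lean x',np.degrees(co[1]).round(2),'y',np.percentile(y[k],[.5,99.5]).round(4),k.sum())
    # top rim points
    k=(abs(z-.18)<.002)&(x>-.06)&(x<.02)&(y>-.06)&(y<.02)
    if k.sum()>50: 
        r=cv2.minAreaRect(np.stack([x[k],y[k]],1).astype(np.float32)*1000);print('rim rect mm',np.round(r[0],1),np.round(r[1],1),round(r[2],2),k.sum(),'z',np.median(z[k]).round(4))
if __name__=="__main__":
    for t in sys.argv[1:]: yaw(t)
E
python3 yaw.py w21 w26 w27
```

```text
upper front: x@z.15,y-.02 -0.0404 yaw 0.12 lean x -0.19 y [-0.0427 -0.0028] 5599
rim rect mm [-27.2 -22.3] [29.4 40.9] 0.33 1061 z 0.1795
upper front: x@z.15,y-.02 -0.0413 yaw -4.65 lean x -0.19 y [-0.0418 -0.0023] 4169
rim rect mm [-22.1 -23.8] [40.5 42.1] 85.1 1834 z 0.1797
upper front: x@z.15,y-.02 -0.0408 yaw -3.49 lean x 0.19 y [-0.0396 -0.0001] 11775
rim rect mm [-20.9 -20.9] [40.4 42.6] 86.5 9125 z 0.1797
```

send_rows --pt "0.03 0 -0.026 0 0 0 34" --pt "0.0 0 -0.056 0 0 0 34" --pt "0.0 0 -0.056 0.17 0 -0.14 34" --pt "0.0 0 -0.056 0.334 0 -0.28 34" --pt "0.0 0 -0.056 0.334 0 -0.28 34"

```text
time_s: 25.82
position: [0.6059, -0.2573, 0.0785]
tool_rot: [[0.241, 0.927, 0.289], [0.596, -0.376, 0.71], [0.766, 0.001, -0.643]]
ft_force: [-0.4, 0.4, -6.7]
grip_width: 0.0396
```

```bash
python3 -c "
from mv import *
s=st();F();print(w2cor(s['position']))
grab('wrist','w28')
cshift(0,0,.001);cshift(.001,0,0);cshift(0,.001,0)
"; python3 yaw.py w28;python3 frontm.py w28
```

```text
t 25.82 pos [ 0.6059 -0.2573  0.0785] az_x 68.0 z [ 0.289  0.71  -0.643] q [-49.4  48.8  65.8  43.   92.9 -36.1] F [-0.4  0.4 -6.7] w 39.6
Fcor 0.2 0.6 -6.7
[-0.02113252 -0.02140369]
(0, 0, 0.001) [0.015, 0.0, -0.013]
(0.001, 0, 0) [0.013, 0.001, 0.015]
(0, 0.001, 0) [0.001, -0.02, 0.001]
upper front: x@z.15,y-.02 -0.0423 yaw 0.08 lean x -0.08 y [-0.0409 -0.0013] 11274
rim rect mm [-22.3 -20.9] [42.4 40.8] 0.26 10646 z 0.1808
front face x z=0/180 [np.float64(-0.0423), np.float64(-0.0423)] yaw 0.07 lean -0.02
y edges z 0.025 [-0.0414 -0.0019] 614
y edges z 0.07 [-0.0416 -0.0021] 948
y edges z 0.13 [-0.0409 -0.0014] 6033
-y face y at z=0/180 [np.float64(-0.0484), np.float64(-0.0375)] yaw 6.47 1202 median -0.038
stop top y None 2
stop front y None nan 0
plate face x 0.0001 1127
plate -y end [-0.07917266]
  return _methods._mean(a, axis=axis, dtype=dtype,
  ret = ret.dtype.type(ret / rcount)
```

send_rows --pt "0 -0.03 0 0 0 0 34" --pt "0 -0.05 0 0 0 0 34" --pt "0.026 -0.05 0.03 0 0 0 34" --pt "0.036 -0.05 0.042 0 0 0 34" --pt "0.036 -0.05 0.042 0 0 0 34"

```text
time_s: 26.5
position: [0.6047, -0.2544, 0.0789]
tool_rot: [[0.241, 0.926, 0.29], [0.596, -0.377, 0.708], [0.766, 0.002, -0.643]]
ft_force: [3.7, -3.4, -7.1]
grip_width: 0.0398
```

```bash
python3 -c "
from mv import *
s=st();F();print(w2cor(s['position']))
grab('wrist','w29')
"; python3 yaw.py w29;python3 frontm.py w29 2>/dev/null|head -5
```

```text
t 26.5 pos [ 0.6047 -0.2544  0.0789] az_x 67.99 z [ 0.29   0.708 -0.643] q [-49.4  48.5  66.5  43.   92.5 -36.3] F [ 3.7 -3.4 -7.1] w 39.8
Fcor -1.5 -4.8 -7.1
[-0.01903238 -0.01900709]
upper front: x@z.15,y-.02 -0.0395 yaw 0.16 lean x 0.6 y [-0.0382  0.0015] 11397
rim rect mm [-19.  -17.9] [42.5 40.5] 0.15 9849 z 0.181
front face x z=0/180 [np.float64(-0.0413), np.float64(-0.0392)] yaw 0.14 lean 0.66
y edges z 0.025 [-0.0393  0.0001] 644
y edges z 0.07 [-0.0392  0.0003] 1001
y edges z 0.13 [-0.0383  0.0014] 6150
-y face y at z=0/180 [np.float64(-0.0695), np.float64(-0.025)] yaw 1.99 170 median -0.0435
```

send_rows --pt "0 0.01 0 0.04 0.08 0.047 34" --pt "0 0.01 0 0.04 0.08 0.047 34" --pt "-0.015 0.01 0.013 0.04 0.08 0.047 34" --pt "-0.027 0.01 0.023 0.04 0.08 0.047 34" --pt "-0.027 0.01 0.023 0.04 0.08 0.047 34"

```text
time_s: 27.18
position: [0.6053, -0.2544, 0.0775]
tool_rot: [[0.243, 0.926, 0.288], [0.585, -0.377, 0.718], [0.774, -0.006, -0.634]]
ft_force: [3.2, -4.1, -2.7]
grip_width: 0.0395
```

```bash
python3 -c "
from mv import *
s=st();F();print(w2cor(s['position']))
grab('wrist','w30')
"; python3 yaw.py w30;python3 frontm.py w30 2>/dev/null|head -5
```

```text
t 27.18 pos [ 0.6053 -0.2544  0.0775] az_x 67.41 z [ 0.288  0.718 -0.634] q [-49.4  49.   66.1  43.4  93.2 -36. ] F [ 3.2 -4.1 -2.7] w 39.5
Fcor -2.3 -4.6 -2.7
[-0.01878397 -0.01954487]
upper front: x@z.15,y-.02 -0.0403 yaw 0.17 lean x -0.16 y [-0.0394  0.0002] 11946
rim rect mm [-20.1 -19.5] [42.5 40.9] 0.34 9266 z 0.1799
front face x z=0/180 [np.float64(-0.0399), np.float64(-0.0403)] yaw 0.15 lean -0.14
y edges z 0.025 [-0.0395 -0.0001] 656
y edges z 0.07 [-0.0398 -0.0003] 1010
y edges z 0.13 [-0.0394  0.0002] 6417
-y face y at z=0/180 [np.float64(-0.0534), np.float64(-0.0353)] yaw 4.58 902 median -0.0366
```

Square and in contact: front face at x = -40 mm, y from -39.6 to 0. I'm opening gently and checking.

send_rows --pt "0 0 0 0 0 0 44" --pt "0 0 0 0 0 0 54" --pt "0 0 0 0 0 0 66" --pt "0 0 0 0 0 0 70" --pt "0 0 -0.4 0 0 0 70"

```text
time_s: 27.85
position: [0.5989, -0.2678, 0.0896]
tool_rot: [[0.244, 0.927, 0.285], [0.584, -0.375, 0.72], [0.774, -0.009, -0.633]]
ft_force: [-0.3, -0.5, 0.3]
grip_width: 0.0698
```

send_rows --pt "0 0 -0.8 0 0 0 70" --pt "0 0 -1.4 0 0 0 70" --pt "0 0 -1.8 0 0 0 70"

```text
time_s: 28.22
position: [0.5725, -0.3353, 0.1486]
tool_rot: [[0.244, 0.926, 0.289], [0.586, -0.378, 0.716], [0.772, -0.006, -0.635]]
ft_force: [0.7, -0.4, -0.5]
grip_width: 0.0701
```

```bash
python3 -c "
from mv import *
s=st();F();print(w2cor(s['position']))
grab('wrist','w31')
"; python3 yaw.py w31;python3 frontm.py w31 2>/dev/null
```

```text
t 28.23 pos [ 0.5725 -0.3353  0.1486] az_x 67.4 z [ 0.289  0.716 -0.635] q [-55.6  47.2  56.5  41.8 105.4 -32.6] F [ 0.7 -0.4 -0.5] w 70.1
Fcor -0.0 -0.8 -0.5
[-0.10593829 -0.02502517]
upper front: x@z.15,y-.02 -0.0399 yaw -0.04 lean x -0.64 y [-0.0399 -0.0002] 3321
rim rect mm [-20.3 -20. ] [42.  40.3] 0.05 1325 z 0.1796
front face x z=0/180 [np.float64(-0.0395), np.float64(-0.04)] yaw -0.02 lean -0.15
y edges z 0.025 [-0.04   -0.0003] 546
y edges z 0.07 [-0.0398 -0.0004] 656
y edges z 0.13 [-0.0398 -0.0003] 2008
-y face y at z=0/180 [np.float64(-0.036), np.float64(-0.0373)] yaw 1.41 58 median -0.0371
stop top y [0.0039 0.0156 0.0219] 251
stop front y [0.0034 0.0122 0.0215] -0.025528233009329604 164
plate face x 0.0004 1473
plate -y end [-0.07934879]
```

View pics/w31.png

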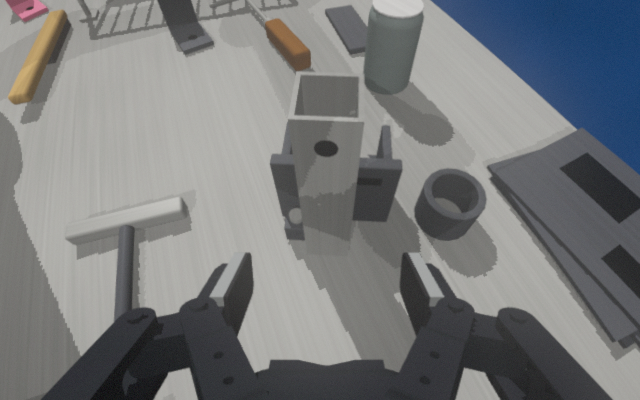

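Leg is home: front face at x = -39.5 to -40.0, y from -40.1 to -0.1, yaw 0.0°. Now the cleat.

```bash
cat > cl.py <<'E'
from mv import *
def cltcp(c,th=45,gx=.030,gz=.040,back=0):
    R=tilt(np.degrees(c[2]),th);a=c[2];g=np.array([c[0]+np.cos(a)*gx,c[1]+np.sin(a)*gx,gz]);return g+.019*R[:,2]-back*R[:,2],R
E
python3 -c "
from cl import *
s=st()
c=(.5345,.165,np.radians(100))
p,R=cltcp(c,back=.14);print(p)
plan([.47,-.22,.30],tilt(80,45));plan(p,R)
"
```

```text
t 28.27 pos [ 0.5722 -0.3371  0.1498] az_x 67.47 z [ 0.291  0.715 -0.636] q [-55.7  47.1  56.4  41.8 105.5 -32.5] F [-1.  -0.8  1.9] w 70.1
[0.54414788 0.11028416 0.12555992]
shift [3.2, -2.79, -0.83] rot [1.12, -0.68, -1.05] rows>= 3.5
shift [4.75, -3.91, 6.54] rot [2.97, -0.67, -2.73] rows>= 7.2
```

send_rows --pt "0.7 -0.5 -0.8 0 0 0 75" --pt "1.6 -1.3 -1.0 0.3 -0.2 -0.3 75" --pt "2.4 -2.1 -0.9 0.7 -0.4 -0.7 75" --pt "3.2 -2.79 -0.83 1.12 -0.68 -1.05 75"

```text
time_s: 28.78
position: [0.4699, -0.2158, 0.2991]
tool_rot: [[0.122, 0.985, 0.118], [0.694, -0.17, 0.699], [0.709, -0.003, -0.705]]
ft_force: [0.4, 0.1, 0.3]
grip_width: 0.075
```

```bash
python3 -c "
from cl import *
s=st()
c=(.5345,.165,np.radians(100))
p,R=cltcp(c,back=.14);plan(p,R)
"
```

```text
t 28.77 pos [ 0.4699 -0.2158  0.2991] az_x 80.03 z [ 0.118  0.699 -0.705] q [-53.5  26.3  68.3  34.6 115.7 -36.9] F [0.4 0.1 0.3] w 75.0
shift [2.25, 0.37, 7.18] rot [1.73, -0.02, -1.76] rows>= 6.0
```

send_rows --pt "0.6 0.06 1.0 0.3 0 -0.3 75" --pt "1.1 0.12 2.1 0.6 0 -0.6 75" --pt "1.5 0.2 3.3 0.9 0 -0.9 75" --pt "1.8 0.3 4.5 1.2 0 -1.2 75" --pt "2.0 0.37 5.6 1.5 0 -1.5 75"

```text
time_s: 29.4
position: [0.5354, 0.047, 0.1712]
tool_rot: [[-0.088, 0.992, -0.09], [0.698, 0.126, 0.705], [0.71, -0.001, -0.704]]
ft_force: [0.4, -0.9, 0.5]
grip_width: 0.0751
```

```bash
python3 -c "
from cl import *
from fit import fit
s=st()
c=(.5345,.165,np.radians(100))
p,R=cltcp(c,back=.14);plan(p,R)
im,d,W,T,m=grab('wrist','w33')
P=W.reshape(-1,3);P=P[(P[:,2]<.065)&(np.hypot(P[:,0]-c[0],P[:,1]-c[1])<.06)]
r=fit('cleat',P,c,gate=.02);print(r[0].round(4),np.degrees(r[0][2]).round(2),r[1:])
"
```

```text
t 29.4 pos [0.5354 0.047  0.1712] az_x 97.17 z [-0.09   0.705 -0.704] q [-25.3  31.7  81.9  36.9  94.  -39.2] F [ 0.4 -0.9  0.5] w 75.1
shift [0.22, 0.33, 1.52] rot [0.24, -0.03, -0.25] rows>= 1.3
[0.5332 0.1653 1.7576] 100.7 (4243, np.float64(0.0006002925230881548))
```

View pics/w33.png

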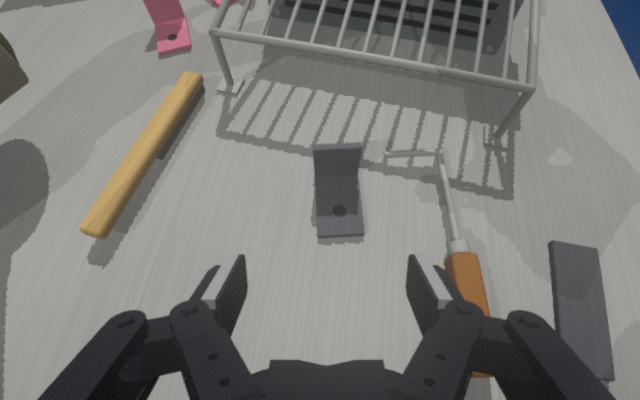

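The wrist view shows the dark cleat alone at columns 314–365, rows 143–237, with its hole at (340,210). The hook tip is at (388,154), and the pink parts are far off at upper left. I'm approaching with a narrower opening so the fingers clear the hook tip.

```bash
python3 -c "
from cl import *
c=(.5332,.1653,np.radians(100.7))
for b in(.06,0):
    p,R=cltcp(c,back=b);print(p);plan(p,R)
"
```

```text
[0.53301273 0.16629108 0.06899138]
shift [0.18, 0.29, 3.0] rot [0.25, -0.06, -0.31] rows>= 2.4
[0.52513557 0.20797982 0.02656497]
shift [0.17, 0.25, 4.2] rot [0.25, -0.06, -0.31] rows>= 3.4
```

send_rows --pt "0.1 0.15 0.9 0.12 -0.03 -0.15 64" --pt "0.18 0.29 1.9 0.25 -0.06 -0.31 64" --pt "0.18 0.29 3.0 0.25 -0.06 -0.31 64" --pt "0.18 0.29 3.0 0.25 -0.06 -0.31 64" --grip_force 70

```text
time_s: 29.95
position: [0.5336, 0.1613, 0.0708]
tool_rot: [[-0.128, 0.983, -0.129], [0.696, 0.182, 0.694], [0.706, -0.001, -0.708]]
ft_force: [0.2, -0.1, 1.3]
grip_width: 0.0637
```

```bash
python3 -c "
from cl import *
from fit import fit
s=st()
c=(.5332,.1653,np.radians(100.7))
im,d,W,T,m=grab('wrist','w34')
P=W.reshape(-1,3);P=P[(P[:,2]<.065)&(np.hypot(P[:,0]-c[0],P[:,1]-c[1])<.06)]
r=fit('cleat',P,c,gate=.01);print(r[0].round(4),np.degrees(r[0][2]).round(2),r[1:])
p,R=cltcp(c);plan(p,R)
"
```

```text
t 29.95 pos [0.5336 0.1613 0.0708] az_x 100.42 z [-0.129  0.694 -0.708] q [-13.7  39.   88.3  41.1  78.6 -42.2] F [ 0.2 -0.1  1.3] w 63.7
[0.5331 0.1651 1.7566] 100.65 (11587, np.float64(0.000618672587392632))
shift [0.05, -0.02, 1.34] rot [0.04, 0.02, -0.02] rows>= 1.1
```

View pics/w34.png

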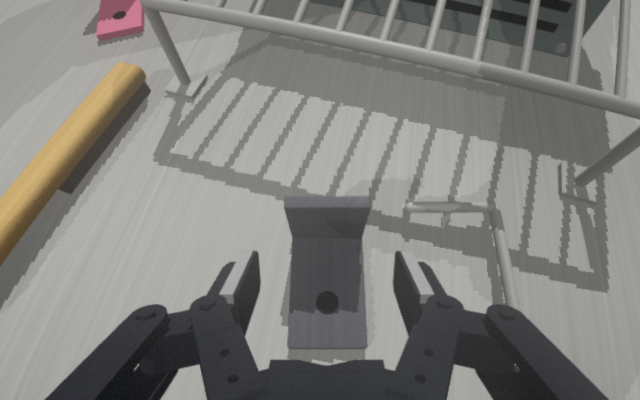

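The cleat is centred between the pads and the hook tip is clear to the right. Closing in.

send_rows --pt "0.02 0 0.5 0.02 0.01 -0.01 64" --pt "0.04 -0.01 1.0 0.04 0.02 -0.02 64" --pt "0.04 -0.01 1.32 0.04 0.02 -0.02 64" --pt "0.04 -0.01 1.32 0.04 0.02 -0.02 56" --pt "0.04 -0.01 1.32 0.04 0.02 -0.02 42"

```text
time_s: 30.62
position: [0.5272, 0.2058, 0.028]
tool_rot: [[-0.132, 0.983, -0.127], [0.695, 0.184, 0.695], [0.707, 0.003, -0.707]]
ft_force: [-0.4, 1.3, 1.4]
grip_width: 0.0482
```

send_rows --pt "0 0 0 0 0 0 42" --pt "0 0 0 0 0 0 42" --pt "0 0 0 0 0 0 42"

```text
time_s: 31.0
position: [0.5272, 0.2058, 0.028]
tool_rot: [[-0.132, 0.983, -0.127], [0.695, 0.184, 0.695], [0.707, 0.004, -0.708]]
ft_force: [-0.5, -3.1, 6.3]
grip_width: 0.0483
```

```bash
python3 -c "
from cl import *
s=st();R=s['tool_rot']
im,d,W,T,m=grab('wrist','w35')
print(R.T@[0,0,1])
c=np.array([.5332,.1653,0]);print('cleat org in tool',R.T@(c-s['position']))
"
```

```text
t 31.0 pos [0.5272 0.2058 0.028 ] az_x 100.79 z [-0.127  0.695 -0.708] q [ -9.4  42.6  90.7  44.4  71.9 -44.1] F [-0.5 -3.1  6.3] w 48.3
[ 0.70666411  0.00368248 -0.7075396 ]
cleat org in tool [-0.04873255 -0.00164015 -0.00917314]
```

View pics/w35.png

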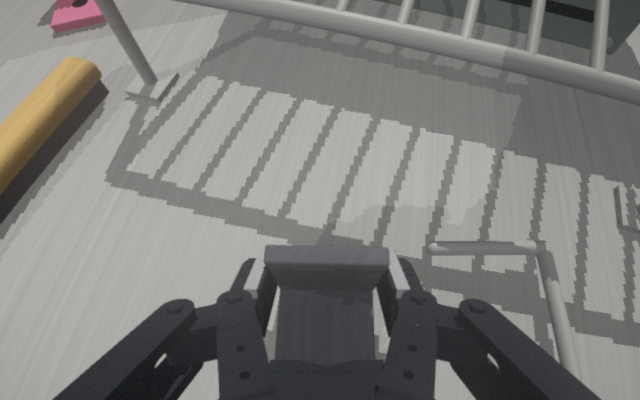

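send_rows --pt "0.2 0 -0.2 0 0 0 42" --pt "0.6 0 -0.6 0 0 0 42" --pt "1.0 0 -1.2 0 0 0 42" --pt "1.2 0 -1.8 0 0 0 42"

```text
time_s: 31.55
position: [0.5301, 0.1854, 0.1349]
tool_rot: [[-0.133, 0.983, -0.128], [0.696, 0.185, 0.694], [0.706, 0.003, -0.708]]
ft_force: [-0.3, 0.1, -4.4]
grip_width: 0.0479
```

```bash
cat > cm.py <<'E'
from cl import *
def cleatplane(tag,s):
    # visible inner upright face / flat flange top in tool frame
    f=np.load(f'pics/{tag}.npz');W=f['W'];R=f['T'][:3,:3]@np.linalg.inv(np.array(vision.camera_model('wrist')['T_tool_cam'])[:3,:3]);p=s['position']
    L=(W.reshape(-1,3)-p)@s['tool_rot'];return L.reshape(400,640,3),W
E
python3 -c "
from cm import *
s=st();R=s['tool_rot']
grab('wrist','w36');s=status.observe()
L,W=cleatplane('w36',s)
# flat flange top: pixels around (325,320)
for nm,(r0,r1,c0,c1) in {'flat':(300,345,290,365),'toprim':(248,258,275,380)}.items():
    P=W[r0:r1,c0:c1].reshape(-1,3);P=P[~np.isnan(P[:,0])];c=np.median(P,0);P=P[np.linalg.norm(P-c,axis=1)<.06]
    for i in range(3):
        c=P.mean(0);n=np.linalg.svd(P-c,full_matrices=False)[2][2];d=abs((P-c)@n);P=P[d<.0015]
    n*=np.sign(n[2]);print(nm,n.round(4),c.round(4),len(P))
"
```

```text
t 31.55 pos [0.5301 0.1854 0.1349] az_x 100.82 z [-0.128  0.694 -0.708] q [-11.4  33.3  85.9  41.3  83.3 -35.6] F [-0.3  0.1 -4.4] w 47.9
flat [-0.0015 -0.0016  1.    ] [0.535  0.1607 0.1145] 3268
toprim [-0.0233  0.1025  0.9945] [0.531  0.1811 0.1667] 1036
```

View pics/w36.png

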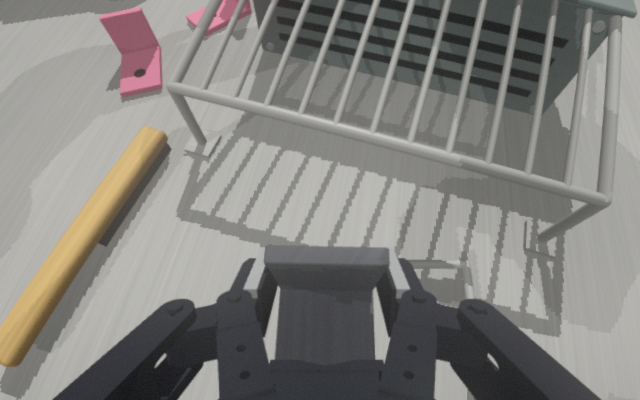

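The flange is level to 0.1° in the grip. I'll carry it round to the front of the leg.

```bash
cat >> cl.py <<'E'
def place(x,y,h,th=45,az=None):
    R=tilt(az or COR[2],th);o=np.array([*cor2w(x,y),h]);return o-R@np.array([-.0487,0,-.0092]),R
E
python3 -c "
from cl import *
plan([.46,-.15,.28],tilt(80,45))
"
```

```text
shift [-2.45, -2.62, -6.47] rot [-1.77, 0.02, 1.86] rows>= 5.9
```

send_rows --pt "-0.2 -0.45 -1.2 -0.3 0 0.3 42" --pt "-0.6 -0.9 -2.3 -0.6 0 0.6 42" --pt "-1.1 -1.4 -3.4 -0.9 0 0.95 42" --pt "-1.6 -1.8 -4.5 -1.2 0 1.3 42" --pt "-2.0 -2.2 -5.5 -1.5 0 1.6 42"

```text
time_s: 32.22
position: [0.4703, -0.0956, 0.2566]
tool_rot: [[0.093, 0.992, 0.081], [0.702, -0.123, 0.701], [0.706, -0.008, -0.708]]
ft_force: [0.5, -0.5, -4.0]
grip_width: 0.0483
```

```bash
python3 -c "
from cl import *
st()
p,R=place(-.135,-.02,.05);print(p);plan([p[0]-.05,p[1]+.0,.25],tilt(70,45));plan(p,R)
"
```

```text
t 32.23 pos [ 0.4703 -0.0956  0.2566] az_x 82.48 z [ 0.081  0.701 -0.708] q [-44.4  22.   82.8  35.  103.8 -37.5] F [ 0.5 -0.5 -4. ] w 48.3
[ 0.57311375 -0.32244698  0.07793072]
shift [-3.18, 1.61, -3.0] rot [-1.18, 0.02, 1.1] rows>= 3.7
shift [-5.52, 2.63, -0.48] rot [-1.68, 0.02, 1.6] rows>= 4.9
```

send_rows --pt "-0.9 0.2 -0.9 -0.3 0 0.3 42" --pt "-1.8 0.6 -1.8 -0.6 0 0.55 42" --pt "-2.6 1.1 -2.6 -0.9 0 0.85 42" --pt "-3.18 1.61 -3.0 -1.18 0.02 1.1 42"

```text
time_s: 32.72
position: [0.5246, -0.3233, 0.2491]
tool_rot: [[0.242, 0.939, 0.243], [0.664, -0.343, 0.664], [0.707, 0.001, -0.707]]
ft_force: [-0.1, 0.3, -3.9]
grip_width: 0.048
```

```bash
python3 -c "
from cl import *
st()
p,R=place(-.135,-.02,.05);print(p);plan(p,R)
"
```

```text
t 32.73 pos [ 0.5246 -0.3233  0.2491] az_x 69.99 z [ 0.243  0.664 -0.707] q [-56.9  37.1  57.   37.6 111.9 -30.7] F [-0.1  0.3 -3.9] w 48.0
[ 0.57311375 -0.32244698  0.07793072]
shift [-2.18, 0.9, 2.67] rot [-0.49, 0.0, 0.5] rows>= 2.8
```

send_rows --pt "-0.7 0.3 0.9 -0.16 0 0.16 42" --pt "-1.4 0.6 1.8 -0.33 0 0.33 42" --pt "-2.0 0.85 2.5 -0.49 0 0.5 42" --pt "-2.18 0.9 2.67 -0.49 0 0.5 42" --pt "-2.18 0.9 2.67 -0.49 0 0.5 42"

```text
time_s: 33.35
position: [0.5728, -0.3196, 0.0785]
tool_rot: [[0.303, 0.903, 0.303], [0.638, -0.429, 0.639], [0.708, -0.001, -0.707]]
ft_force: [-0.9, -0.0, -2.8]
grip_width: 0.048
```

```bash
python3 -c "
from cl import *
st()
grab('wrist','w37')
p,R=place(-.0835,-.02,.0015);print(p);plan(p,R)
p,R=place(-.090,-.02,.0025);plan(p,R)
"; python3 yaw.py w37; python3 frontm.py w37 2>/dev/null
```

```text
t 33.35 pos [ 0.5728 -0.3196  0.0785] az_x 64.58 z [ 0.303  0.639 -0.707] q [-54.2  47.8  64.8  38.4  92.4 -35.9] F [-0.9 -0.  -2.8] w 48.0
[ 0.59540669 -0.27602204  0.02943072]
shift [-0.01, 0.03, 1.41] rot [-0.01, 0.0, 0.03] rows>= 1.1
shift [-0.09, 0.02, 1.3] rot [-0.01, 0.0, 0.03] rows>= 1.0
upper front: x@z.15,y-.02 -0.0401 yaw 0.02 lean x -0.04 y [-0.0397 -0.0001] 10720
front face x z=0/180 [np.float64(-0.0396), np.float64(-0.0402)] yaw -0.0 lean -0.18
y edges z 0.025 [-0.0399 -0.0003] 954
y edges z 0.07 [-0.0399 -0.0002] 1348
y edges z 0.13 [-0.0396 -0.0001] 6196
stop top y [0.0034 0.0151 0.0221] 447
stop front y [0.0027 0.0122 0.0217] -0.025639791390005877 294
plate face x -0.0 2354
plate -y end [-0.07878464]
```

View pics/w37.png

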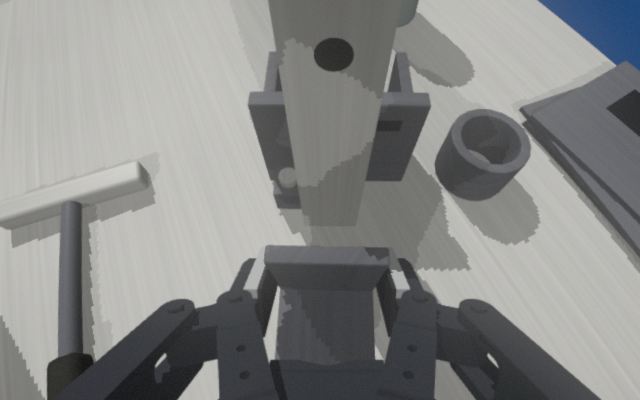

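The leg is still home. The cleat is held level in front of it at columns 265–390. Lowering it short of the leg.

send_rows --pt "-0.04 0.01 0.5 0 0 0.01 42" --pt "-0.09 0.02 1.0 0 0 0.03 42" --pt "-0.09 0.02 1.28 0 0 0.03 42" --pt "-0.09 0.02 1.28 0 0 0.03 42"

```text
time_s: 33.9
position: [0.5921, -0.2816, 0.0306]
tool_rot: [[0.306, 0.902, 0.303], [0.637, -0.431, 0.639], [0.707, -0.003, -0.707]]
ft_force: [-0.6, -0.3, -2.8]
grip_width: 0.0486
```

```bash
cat > gap.py <<'E'
from cl import *
import sys
def gap(tag):
    s=status.observe();grab('wrist',tag);f=np.load(f'pics/{tag}.npz');P=f['W'].reshape(-1,3);a=np.radians(COR[2]);D=P[:,:2]-COR[:2];x=np.cos(a)*D[:,0]+np.sin(a)*D[:,1];y=-np.sin(a)*D[:,0]+np.cos(a)*D[:,1];z=P[:,2]
    k=(x>-.1)&(x<-.036)&(y>-.05)&(y<.012)&(abs(z-.061)<.0045)&(x>-.075)
    # upright top rim: restrict to points where local z ~ .06
    if k.sum()>20:
        r=cv2.minAreaRect(np.stack([x[k],y[k]],1).astype(np.float32)*1000);print('rim x pct',np.percentile(x[k],[1,50,99]).round(4),'y',np.percentile(y[k],[1,99]).round(4),'mid',np.mean(np.percentile(y[k],[1,99])).round(4),'z',np.median(z[k]).round(4),'rect',np.round(r[0],1),np.round(r[1],1),round(r[2],2),k.sum())
        # front edge line (outer)
        ys=np.linspace(-.043,.003,12);e=[np.percentile(x[k&(abs(y-v)<.002)],97) for v in ys if (k&(abs(y-v)<.002)).sum()>5];
        vv=[v for v in ys if (k&(abs(y-v)<.002)).sum()>5]
        if len(e)>4: print('outer edge x',np.round(e,4),'yaw',np.degrees(-np.polyfit(vv,e,1)[0]).round(2))
if __name__=="__main__":
    st();F();gap(sys.argv[1])
    p,R=place(-.080,-.02,.0);plan(p,R);cshift(.001,0,0);cshift(0,.001,0);cshift(0,0,-.001)
E
python3 gap.py w38;python3 yaw.py w38
```

```text
t 33.9 pos [ 0.5921 -0.2816  0.0306] az_x 64.31 z [ 0.303  0.639 -0.707] q [-50.9  50.4  68.7  39.8  85.6 -37.5] F [-0.6 -0.3 -2.8] w 48.6
Fcor -0.5 0.4 -2.8
rim x pct [-0.0742 -0.0561 -0.0395] y [-0.0482  0.0109] mid -0.0187 z 0.062 rect [-57.  -18.7] [35.9 61.2] 0.08 4718
outer edge x [-0.0521 -0.0397 -0.0396 -0.0397 -0.0396 -0.0396 -0.0396 -0.0396 -0.0397
 -0.0395 -0.0396 -0.0508] yaw -0.72
shift [0.11, 0.01, 0.19] rot [-0.02, 0.0, -0.0] rows>= 0.2
(0.001, 0, 0) [0.014, 0.0, 0.014]
(0, 0.001, 0) [-0.0, -0.02, 0.0]
(0, 0, -0.001) [-0.014, 0.0, 0.014]
upper front: x@z.15,y-.02 -0.0402 yaw -0.03 lean x -0.28 y [-0.0398 -0.0002] 23835
```

View pics/w38.png

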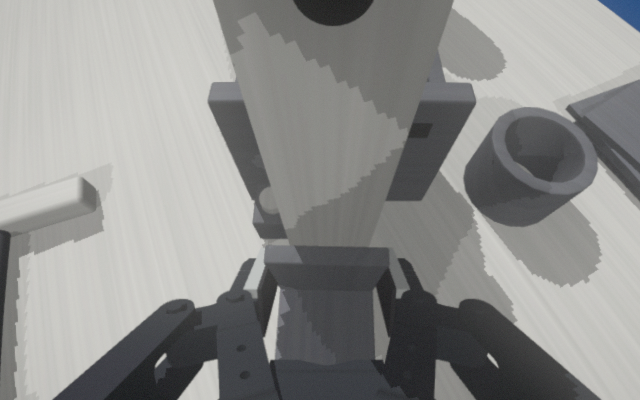

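```bash
python3 - <<'E'
from cl import *
f=np.load('pics/w38.npz');W=f['W'];a=np.radians(COR[2])
D=W[...,:2]-np.array(COR[:2]);x=np.cos(a)*D[...,0]+np.sin(a)*D[...,1];y=-np.sin(a)*D[...,0]+np.cos(a)*D[...,1];z=W[...,2]
for v in(249,251,253,256):
    print(v,[(u,round(float(x[v,u])*1e3,1),round(float(y[v,u])*1e3,1),round(float(z[v,u])*1e3,1)) for u in(262,265,267,270,326,384,387,389,392)])
k=np.zeros_like(z,bool);k[247:262,266:388]=True;k&=abs(z-.062)<.002
print('rim x',np.percentile(x[k],[1,50,99]),'y',np.percentile(y[k],[.5,99.5]),k.sum())
yy=y[k];xx=x[k];e=[(v,np.percentile(xx[abs(yy-v)<.002],98)) for v in np.linspace(-.04,.0,9)];print(np.round(e,4), np.degrees(-np.polyfit([q[0] for q in e],[q[1] for q in e],1)[0]))
s=status.observe();print('tool y in cor',w2cor(s['position']))
E
```

```text
249 [(262, -46.5, 10.8, 43.9), (265, -52.3, 5.9, 61.8), (267, -52.3, 5.1, 61.8), (270, -52.6, 3.7, 62.9), (326, -52.0, -18.6, 61.4), (384, -51.8, -42.1, 60.9), (387, -52.1, -43.1, 61.7), (389, -46.3, -47.5, 43.9), (392, -46.2, -48.9, 43.7)]
251 [(262, -48.0, 10.4, 45.8), (265, -52.9, 5.9, 61.2), (267, -52.8, 5.2, 60.7), (270, -53.4, 3.6, 62.8), (326, -53.1, -18.6, 62.1), (384, -52.7, -42.0, 61.1), (387, -53.1, -43.0, 62.0), (389, -48.0, -46.9, 46.2), (392, -47.7, -48.4, 45.5)]
253 [(262, -49.3, 10.1, 46.9), (265, -53.9, 5.8, 61.6), (267, -54.3, 4.7, 62.9), (270, -53.9, 3.8, 61.7), (326, -53.9, -18.6, 62.2), (384, -53.9, -41.7, 62.1), (387, -53.8, -43.0, 61.7), (389, -53.8, -43.8, 61.9), (392, -49.0, -48.2, 46.4)]
256 [(262, -50.9, 9.8, 47.6), (265, -55.2, 5.6, 61.9), (267, -55.3, 4.7, 62.3), (270, -55.0, 3.8, 61.1), (326, -55.5, -18.6, 63.2), (384, -55.2, -41.6, 62.2), (387, -55.4, -42.7, 62.9), (389, -55.0, -43.7, 61.6), (392, -51.2, -47.5, 49.1)]
rim x [-0.05738894 -0.05441516 -0.05129439] y [-0.04273585  0.00511326] 1821
[[-0.04   -0.0513]
 [-0.035  -0.0514]
 [-0.03   -0.0513]
 [-0.025  -0.0515]
 [-0.02   -0.0514]
 [-0.015  -0.0515]
 [-0.01   -0.0514]
 [-0.005  -0.0515]
 [ 0.     -0.0515]] 0.26516741192577103
tool y in cor [-0.04967499 -0.01969662]
```

send_rows --pt "0.04 0.01 0.05 -0.01 0 0.01 42" --pt "0.07 0.02 0.1 -0.024 0 0.024 42" --pt "0.1 0.02 0.13 -0.024 0 0.024 42" --pt "0.11 0.02 0.143 -0.024 0 0.024 42" --pt "0.11 0.02 0.143 -0.024 0 0.024 42"

```text
time_s: 34.58
position: [0.5966, -0.2741, 0.0286]
tool_rot: [[0.31, 0.9, 0.306], [0.635, -0.436, 0.638], [0.708, -0.004, -0.707]]
ft_force: [-0.1, -0.4, -3.7]
grip_width: 0.0479
```

```bash
cat > rim.py <<'E'
from cl import *
import sys
def rim(tag):
    s=st();F();grab('wrist',tag)
    f=np.load(f'pics/{tag}.npz');W=f['W'];a=np.radians(COR[2])
    D=W[...,:2]-np.array(COR[:2]);x=np.cos(a)*D[...,0]+np.sin(a)*D[...,1];y=-np.sin(a)*D[...,0]+np.cos(a)*D[...,1];z=W[...,2]
    k=np.zeros_like(z,bool);k[247:262,262:393]=True;zr=np.median(z[249:258,300:360]);k&=abs(z-zr)<.002;k&=abs(x-np.median(x[252,300:360]))<.008
    yy=y[k];xx=x[k];e=[(v,np.percentile(xx[abs(yy-v)<.002],98)) for v in np.linspace(-.04,.0,9)];e=np.array(e)
    print('rim z',zr.round(4),'y',np.percentile(yy,[.3,99.7]).round(4),'mid',np.mean(np.percentile(yy,[.3,99.7])).round(4),'outer x',e[:,1].mean().round(4),'yaw',np.degrees(-np.polyfit(e[:,0],e[:,1],1)[0]).round(2),k.sum())
if __name__=="__main__": rim(sys.argv[1])
E
python3 rim.py w39; python3 yaw.py w39
```

```text
t 34.58 pos [ 0.5966 -0.2741  0.0286] az_x 63.95 z [ 0.306  0.638 -0.707] q [-50.2  50.3  69.2  40.3  84.7 -37.1] F [-0.1 -0.4 -3.7] w 47.9
Fcor -0.4 -0.1 -3.7
upper front: x@z.15,y-.02 -0.0401 yaw -0.01 lean x 0.2 y [-0.0398 -0.0001] 21536Traceback (most recent call last):
  File "rim.py", line 10, in <module>
    if __name__=="__main__": rim(sys.argv[1])
                             ~~~^^^^^^^^^^^^^
  File "rim.py", line 8, in rim
    yy=y[k];xx=x[k];e=[(v,np.percentile(xx[abs(yy-v)<.002],98)) for v in np.linspace(-.04,.0,9)];e=np.array(e)
                          ~~~~~~~~~~~~~^^^^^^^^^^^^^^^^^^^^^^^
    return _quantile_unchecked(
        a, q, axis, out, overwrite_input, method, keepdims, weights)
    return _ureduce(a,
                    func=_quantile_ureduce_func,
    ...<5 lines>...
                    overwrite_input=overwrite_input,
                    method=method)
    r = func(a, **kwargs)
    result = _quantile(arr,
                       quantiles=q,
    ...<2 lines>...
                       out=out,
                       weights=wgt)
    slices_having_nans = np.isnan(arr[-1, ...])
                                  ~~~^^^^^^^^^
IndexError: index -1 is out of bounds for axis 0 with size 0
```

```bash
python3 - <<'E'
from cl import *
f=np.load('pics/w39.npz');W=f['W'];a=np.radians(COR[2])
im=f['im'][:,:,::-1][180:340,220:440];cv2.imwrite('pics/r39.png',cv2.resize(im,None,fx=3.4,fy=3.4,interpolation=cv2.INTER_NEAREST))
D=W[...,:2]-np.array(COR[:2]);x=np.cos(a)*D[...,0]+np.sin(a)*D[...,1];y=-np.sin(a)*D[...,0]+np.cos(a)*D[...,1];z=W[...,2]
for v in(243,246,249,252,256):
    print(v,[(u,round(float(x[v,u])*1e3,1),round(float(y[v,u])*1e3,1),round(float(z[v,u])*1e3,1)) for u in(262,265,267,326,384,387,389,392)])
E
```

```text
243 [(262, -25.9, 15.5, 16.7), (265, -25.6, 14.1, 15.9), (267, -25.6, 13.0, 16.0), (326, -40.2, -19.5, 57.7), (384, -20.2, -54.0, -0.4), (387, -20.3, -55.7, 0.1), (389, -20.1, -57.1, -0.5), (392, -19.9, -59.0, -1.2)]
246 [(262, -26.0, 16.4, 12.0), (265, -42.3, 5.1, 60.1), (267, -43.0, 3.9, 62.4), (326, -42.2, -19.5, 59.8), (384, -22.0, -53.9, -0.6), (387, -22.1, -55.6, -0.2), (389, -22.0, -56.9, -0.6), (392, -22.2, -58.6, 0.1)]
249 [(262, -37.7, 9.9, 42.5), (265, -43.6, 4.9, 60.4), (267, -43.9, 4.0, 61.2), (326, -43.2, -19.5, 59.1), (384, -43.4, -42.8, 59.3), (387, -43.8, -43.8, 60.5), (389, -37.7, -48.3, 41.9), (392, -37.8, -49.7, 42.0)]
252 [(262, -39.8, 9.4, 44.4), (265, -44.5, 5.0, 59.4), (267, -44.6, 4.2, 59.7), (326, -45.0, -19.5, 60.9), (384, -45.0, -42.5, 60.3), (387, -45.0, -43.7, 60.4), (389, -44.3, -45.0, 58.2), (392, -39.7, -49.2, 43.5)]
256 [(262, -42.2, 8.8, 46.4), (265, -46.6, 4.6, 60.9), (267, -46.6, 3.9, 60.7), (326, -46.7, -19.5, 61.1), (384, -46.7, -42.4, 60.6), (387, -46.3, -43.8, 59.4), (389, -46.3, -44.6, 59.4), (392, -41.9, -48.8, 44.8)]
```

View pics/r39.png

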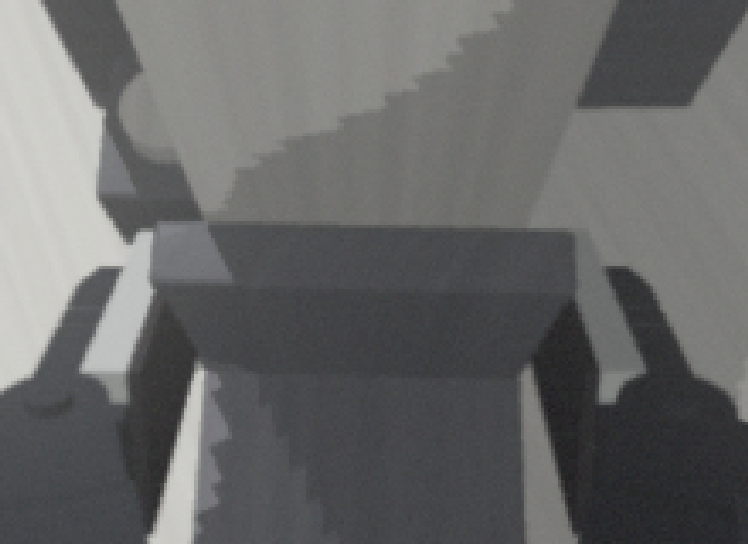

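```bash
cat > face.py <<'E'
from cl import *
import sys
def face(tag):
    f=np.load(f'pics/{tag}.npz');W=f['W'];a=np.radians(COR[2])
    P=W[268:287,282:372].reshape(-1,3);P=P[P[:,2]>.012]
    for i in range(4):
        c=P.mean(0);n=np.linalg.svd(P-c,full_matrices=False)[2][2];P=P[abs((P-c)@n)<.0012]
    n*=-np.sign(n[0]*np.cos(a)+n[1]*np.sin(a));az=np.degrees(np.arctan2(-n[1],-n[0]))
    print(tag,'inner face az',az.round(2),'rel',(az-COR[2]).round(2),'elev',np.degrees(np.arcsin(n[2])).round(2),'x at ctr',(w2cor(c)[0]).round(4),len(P))
    P=W[300:345,285:365].reshape(-1,3)
    for i in range(4):
        c=P.mean(0);n=np.linalg.svd(P-c,full_matrices=False)[2][2];P=P[abs((P-c)@n)<.0012]
    n*=np.sign(n[2]);xc=np.array([np.cos(a),np.sin(a),0]);yc=np.array([-np.sin(a),np.cos(a),0])
    print('  flat tilt x,y deg',np.degrees(n@xc).round(2),np.degrees(n@yc).round(2),'z',c[2].round(4),len(P))
for t in sys.argv[1:]: face(t)
E
python3 face.py w36 w37 w38 w39
```

```text
w36 inner face az 99.5 rel 35.15 elev -0.09 x at ctr 0.3376 1708Traceback (most recent call last):
  File "face.py", line 15, in <module>
    for t in sys.argv[1:]: face(t)
                           ~~~~^^^
  File "face.py", line 12, in face
    c=P.mean(0);n=np.linalg.svd(P-c,full_matrices=False)[2][2];P=P[abs((P-c)@n)<.0012]
                  ~~~~~~~~~~~~~^^^^^^^^^^^^^^^^^^^^^^^^^
    u, s, vh = gufunc(a, signature=signature)
               ~~~~~~^^^^^^^^^^^^^^^^^^^^^^^^
    raise LinAlgError("SVD did not converge")
numpy.linalg.LinAlgError: SVD did not converge
```

```bash
sed -i 's/P=W\[300:345,285:365\].reshape(-1,3)/P=W[300:345,285:365].reshape(-1,3);P=P[~np.isnan(P[:,0])]/' face.py; python3 face.py w36 w37 w38 w39
```

```text
w36 inner face az 99.5 rel 35.15 elev -0.09 x at ctr 0.3376 1708
  flat tilt x,y deg -0.05 0.07 z 0.1146 3291
w37 inner face az 63.48 rel -0.87 elev -0.28 x at ctr -0.1011 1702
  flat tilt x,y deg -0.13 -0.09 z 0.058 3315
w38 inner face az 63.32 rel -1.03 elev -0.27 x at ctr -0.0585 1703
  flat tilt x,y deg -0.3 -0.27 z 0.0101 3307
w39 inner face az 63.02 rel -1.33 elev -0.24 x at ctr -0.0498 1706
  flat tilt x,y deg -0.12 -0.34 z 0.0081 3302
```

send_rows --pt "0.007 0 -0.007 0.06 0 -0.06 42" --pt "0.007 0 -0.007 0.12 0 -0.12 42" --pt "0.021 0 0.007 0.12 0 -0.12 42" --pt "0.035 0 0.021 0.12 0 -0.12 42" --pt "0.035 0 0.021 0.12 0 -0.12 42"

```text
time_s: 35.25
position: [0.5974, -0.2726, 0.029]
tool_rot: [[0.295, 0.91, 0.291], [0.642, -0.415, 0.645], [0.707, -0.003, -0.707]]
ft_force: [0.1, -2.1, -3.9]
grip_width: 0.0477
```

```bash
python3 -c "
from cl import *
st();F();grab('wrist','w40')"; python3 face.py w40; python3 yaw.py w40
```

```text
t 35.25 pos [ 0.5974 -0.2726  0.029 ] az_x 65.3 z [ 0.291  0.645 -0.707] q [-49.9  50.6  68.4  39.8  85.7 -37.5] F [ 0.1 -2.1 -3.9] w 47.7
Fcor -1.9 -1.0 -3.9
w40 inner face az 64.31 rel -0.04 elev -0.05 x at ctr -0.048 1705
  flat tilt x,y deg 0.24 -0.33 z 0.0086 3317
upper front: x@z.15,y-.02 -0.04 yaw -0.01 lean x 0.18 y [-0.0398 -0.0001] 20678
```

send_rows --pt "-0.004 0 0.016 0 0 0 42" --pt "-0.01 0 0.022 0 0 0 42" --pt "-0.01 0 0.022 0 0 0 42"

```text
time_s: 35.67
position: [0.5976, -0.2725, 0.0282]
tool_rot: [[0.295, 0.91, 0.292], [0.642, -0.415, 0.644], [0.707, -0.003, -0.707]]
ft_force: [-3.1, -4.7, -0.7]
grip_width: 0.048
```

```bash
python3 -c "
from cl import *
st();F();grab('wrist','w41')
f=np.load('pics/w41.npz');W=f['W'];a=np.radians(COR[2])
D=W[...,:2]-np.array(COR[:2]);x=np.cos(a)*D[...,0]+np.sin(a)*D[...,1];y=-np.sin(a)*D[...,0]+np.cos(a)*D[...,1];z=W[...,2]
for v in(250,252,254,256):
    k=(abs(z[v]-.06)<.004)&(abs(np.arange(640)-326)<80);u=np.nonzero(k)[0];print(v,u.min(),u.max(),(y[v,u.min()]*1e3).round(1),(y[v,u.max()]*1e3).round(1),((y[v,u.min()]+y[v,u.max()])*500).round(2))
k=(abs(x+.04)<.003)&(z>.07)&(z<.12)&(y>-.05)&(y<.01);
e=[np.percentile(y[k&(abs(z-h)<.004)],[.3,99.7]) for h in(.075,.085,.095,.105)];print('leg y',np.round(e,4),np.mean(e))
"; python3 face.py w41; python3 yaw.py w41
```

```text
t 35.67 pos [ 0.5976 -0.2725  0.0282] az_x 65.32 z [ 0.292  0.644 -0.707] q [-49.9  50.6  68.4  39.8  85.6 -37.5] F [-3.1 -4.7 -0.7] w 48.0
Fcor -5.6 0.7 -0.7
250 265 388 4.7 -44.6 -19.93
252 265 389 4.5 -45.0 -20.26
254 264 389 4.9 -45.1 -20.1
256 264 389 4.9 -44.7 -19.9
leg y [[-0.04   -0.0003]
 [-0.04   -0.0002]
 [-0.04   -0.0002]
 [-0.04   -0.0002]] -0.02008791442313794
w41 inner face az 64.31 rel -0.04 elev 0.11 x at ctr -0.0479 1701
  flat tilt x,y deg -0.2 -0.16 z 0.0079 3321
upper front: x@z.15,y-.02 -0.0399 yaw -0.04 lean x 0.19 y [-0.0398 -0.0001] 20315
```

The cleat is snug (5.6 N on the leg), centred within 0.1 mm, square and flat. Releasing it.

send_rows --pt "0 0 0 0 0 0 52" --pt "0 0 0 0 0 0 58" --pt "0 0 0 0 0 0 64" --pt "0 0 0 0 0 0 64" --pt "0 0 -0.3 0 0 0 64"

```text
time_s: 36.35
position: [0.593, -0.2812, 0.0384]
tool_rot: [[0.295, 0.91, 0.29], [0.641, -0.414, 0.646], [0.708, -0.005, -0.706]]
ft_force: [0.6, -0.4, -0.0]
grip_width: 0.0639
```

send_rows --pt "0 0 -0.5 0 0 0 64" --pt "0 0 -1.2 0 0 0 64" --pt "0 0 -1.9 0 0 0 64" --pt "0 0 -1.9 0 0 0 64"

```text
time_s: 36.85
position: [0.5652, -0.3455, 0.1077]
tool_rot: [[0.295, 0.909, 0.295], [0.644, -0.417, 0.641], [0.706, 0.001, -0.708]]
ft_force: [0.4, 0.1, -0.1]
grip_width: 0.0639
```

```bash
python3 -c "
from cl import *
from fit import fit
s=st();F();im,d,W,T,m=grab('wrist','w42')
o=cor2w(-.08,-.02);P=W.reshape(-1,3);P=P[(P[:,2]<.066)&(np.hypot(P[:,0]-o[0],P[:,1]-o[1])<.06)]
a=np.radians(COR[2]);x=(P[:,:2]-COR[:2])@[np.cos(a),np.sin(a)];P=P[x<-.0395]
r=fit('cleat',P,(*o,a),gate=.012);print('cleat',w2cor(r[0]).round(4),np.degrees(r[0][2]).round(2)-COR[2],r[1:])
"; python3 yaw.py w42; python3 frontm.py w42 2>/dev/null
```

```text
t 36.85 pos [ 0.5652 -0.3455  0.1077] az_x 65.4 z [ 0.295  0.641 -0.708] q [-55.8  47.2  60.4  37.6  97.6 -34.7] F [ 0.4  0.1 -0.1] w 63.9
Fcor 0.3 -0.3 -0.1
cleat [-0.0798 -0.0199] -0.05999999999998806 (7985, np.float64(0.0007746316507736705))
upper front: x@z.15,y-.02 -0.0401 yaw -0.04 lean x 0.08 y [-0.0396 -0.    ] 5927
rim rect mm [-31.  -20.1] [21.7 40.3] 1.73 1136 z 0.1796
front face x z=0/180 [np.float64(-0.0399), np.float64(-0.0401)] yaw -0.01 lean -0.05
y edges z 0.025 None 0
y edges z 0.07 [-0.0398 -0.0003] 896
y edges z 0.13 [-0.0397 -0.    ] 3518
-y face y at z=0/180 [np.float64(-0.0361), np.float64(-0.0371)] yaw 1.18 64 median -0.0368
stop top y [0.0048 0.0171 0.0248] 265
stop front y [0.0106 0.0158 0.0216] -0.025484272538632956 134
plate face x -0.0 1997
plate -y end [-0.07884574]
```

View pics/w42.png

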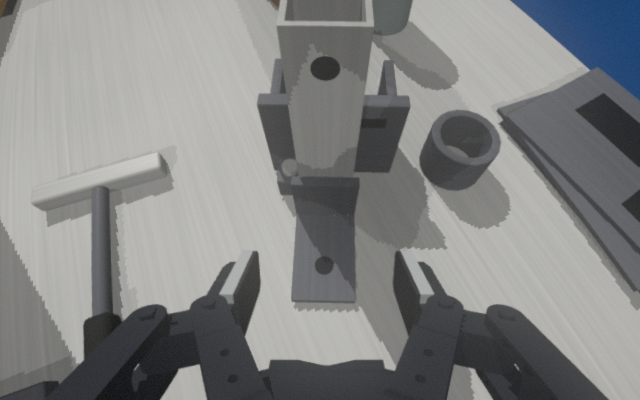

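The wrist view shows the leg upright in the corner (columns 278–372) with the cleat flat and flush against its front face (292–358, 178–305). I'll retreat and take an overview.

send_rows --pt "0.4 0 -0.9 0 0 0 64" --pt "1.0 0 -2.0 0 0 0 64" --pt "1.6 0 -3.0 0 0 0 64" --pt "1.6 0 -3.0 0 0 0 64"

```text
time_s: 37.4
position: [0.546, -0.3887, 0.2716]
tool_rot: [[0.292, 0.91, 0.294], [0.646, -0.415, 0.641], [0.705, 0.003, -0.709]]
ft_force: [0.0, 1.1, 0.2]
grip_width: 0.064
```

```bash
python3 -c "
from cl import *
s=st()
for n in('scene','side'):
    im,d,W,T,m=grab(n,n+'43')
    o=np.load(f'pics/{n}1.npz')['im']
    for l in ['tin','coupling','clamp','hammer','brush','offcut','hook']:
        r=vision.masks_of(n,l)
        if r:
            P=W[r[0]['pixels']];P=P[~np.isnan(P[:,0])];print(n,l,round(r[0]['p'],2),np.round(r[0]['extent']).tolist(),np.median(P,0).round(3))
grab('wrist','w43')
"; python3 frontm.py w43 2>/dev/null
```

```text
t 37.4 pos [ 0.546  -0.3887  0.2716] az_x 65.67 z [ 0.294  0.641 -0.709] q [-59.   42.   43.6  40.7 116.8 -22.9] F [0.  1.1 0.2] w 64.0
scene tin 0.93 [218.0, 244.0, 250.0, 279.0] [ 0.785 -0.048  0.102]
scene coupling 0.76 [173.0, 209.0, 190.0, 232.0] [ 0.726 -0.277  0.032]
scene clamp 0.8 [205.0, 100.0, 249.0, 134.0] [ 0.327 -0.389  0.015]
scene hammer 0.94 [214.0, 128.0, 284.0, 178.0] [ 0.408 -0.199  0.017]
scene brush 0.65 [357.0, 161.0, 424.0, 203.0] [0.309 0.214 0.028]
scene offcut 0.87 [251.0, 278.0, 298.0, 309.0] [0.784 0.081 0.009]
scene hook 0.77 [271.0, 244.0, 356.0, 279.0] [0.664 0.09  0.025]
side tin 0.93 [404.0, 199.0, 433.0, 236.0] [ 0.769 -0.086  0.069]
side coupling 0.67 [415.0, 271.0, 441.0, 301.0] [ 0.725 -0.289  0.03 ]
side clamp 0.8 [226.0, 313.0, 269.0, 381.0] [ 0.326 -0.397  0.015]
side hammer 0.83 [265.0, 260.0, 298.0, 343.0] [ 0.401 -0.294  0.018]
side hook 0.72 [267.0, 258.0, 298.0, 344.0] [ 0.401 -0.282  0.017]
front face x z=0/180 [np.float64(-0.0398), np.float64(-0.0396)] yaw 0.02 lean 0.06
y edges z 0.025 None 0
y edges z 0.07 [-0.0398 -0.0005] 211
y edges z 0.13 [-0.04   -0.0003] 606
stop top y [0.0031 0.0152 0.0216] 136
stop front y [0.0086 0.015  0.0213] -0.0252968756135905 55
plate face x 0.0006 628
plate -y end [-0.07951676]
```

View pics/scene43.png

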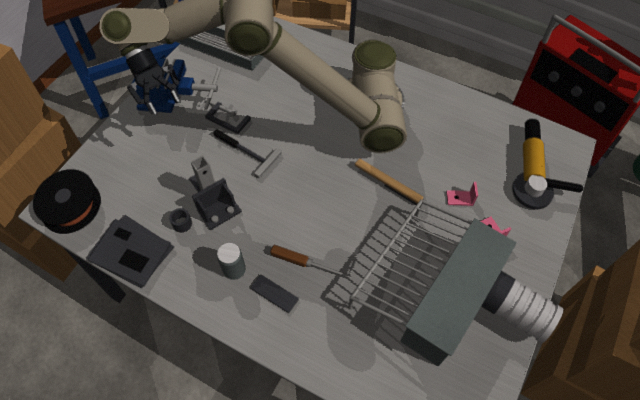

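View pics/side43.png

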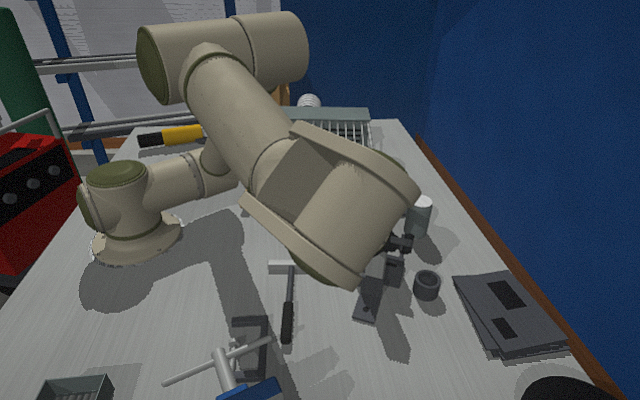

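The overview shows all the bystanders where they were, the hook flat on open table at (310,262), and the leg standing in the corner at about (203,175) with the cleat against it. The gripper is clear. Handing in.

```bash
python3 -c "
from rig import env
print(env.close_job())"
```

```text
the job is handed in; nothing more can be done
None
```

The job is done and handed in at about 38 s. I drew the cleat out from under the guard with the hooked bar and laid the bar flat on open table. Then I tipped the leg up by its head with its foot on the table, stood it home in the corner, and set the cleat against its front face.

**Slips on the way:**
- After the first release the leg stood about 2–3 mm off the side stop.
- When I tried to nudge it over, the gripper's knuckle link met the leg at about 13 N. The leg leaned about 3° over the stop, then settled upright but yawed about 4°.
- I regripped it from the front, lifted it about 1 mm, squared it and pressed it home. So the foot came off the table by about that much during this correction.

**Last checks, by wrist camera after letting go:**

| Item | Measured | Wanted |
|---|---|---|
| Leg front face (corner x) | -40 mm | -40 mm |
| Leg in corner y | -40.0 to -0.3 mm | -40 to 0 mm |
| Leg yaw and lean | under 0.1° | 0° |
| Cleat origin (corner) | (-79.8, -19.9) mm | (-80, -20) mm |
| Cleat yaw | -0.06° | 0° |

- **Bystanders:** in the scene picture, none shows a clear shift from its starting place.
- **Checks that disagreed:** the fixed cameras read the leg 1–3 mm differently from the wrist camera after the first release. In the last side picture the arm hid part of the view, and the network labelled the hammer as the hook there.

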